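# Pack away the party things: latch the votives in the tin, clip up the pump

## Robot

A 6-joint arm with a two-finger parallel gripper is mounted at the origin on the work surface. World frame = base frame: x ahead of the robot, y to its left, z up, the work surface at z = 0. Lengths are in mm, angles in rad, forces in N, time in s.
With the tool pointing down it reaches from about 350 to 875 mm from the base axis. Payload 4.2 kg.
Tool frame: the origin (TCP) lies at the very end of the fingers, on their centre line; the grasp point (between the pads) lies 19 mm behind it; z points along the fingers, y is the line along which they close (so a half turn about z gives the same grasp; the last joint's range is limited). The gripper opens to 85 mm and grips with 20 to 120 N. Pads are 22 mm wide; open, the fingers measure 114 mm over their backs; the gripper's body (76 mm by 85 mm) begins 54 mm behind the grasp point. The pads swing forward as they close: fully open they stand 13 mm farther back than shut.
Start: joints at [-0.94, 0.385, 0.008, 0, -1.194, -0.259], TCP at [227.072, -582.269, 201.912] pointing down, gripper open.
Joint ranges: [-3.14, 3.14], [-1.21, 2.06], [-1.07, 1.41], [-3.16, 2.05], [-2.99, -0.16], [-3.1, 3.1]. Speed limits (rad/s): [2.79, 2.79, 3.14, 3.14, 3.14, 3.14].

## Interface

Orientations are given as a unit quaternion [x, y, z, w].
In Python, from bench import arm, optics gives the robot as it stands. The module is installed in compiled form; this text tells all that it offers.
- The arm moves only by the tool step_arm, never from a script. Its argument "motion" is a list of rows, each an object with "dr": the turn, a rotation vector about the tool's x, y, z in units of 8 degrees (1.0 is 8 degrees), a list of three; "slide": the shift along the tool's x, y, z in mm, a list of three; "jaw": the finger opening in mm, from 0 to 85.4. A call has exactly 8 rows; each row is the pose to reach, as a shift and turn from the pose commanded when the call began, along the tool's axes at that moment; what a row does not reach only later rows make up. A row lasts 1/8 s, in which the tool goes at most 62.5 mm and 10.7 degrees, less where a joint would pass 70% of its speed; a pose out of reach is approached as far as the arm can. A call with a gripper value outside its range is refused whole. The fingers move at their own pace and stop on an object; the grip force is fixed at half the most. Time passes only in rows, so rows that repeat a pose let the fingers close, or fill a call up. It gives the time, the measured TCP pose, the force, the opening and the grip force at its end, in the units of the state.
- arm.read_state(): the state, without advancing time (a new reading comes with each control period).
- optics.get_image(name): name is "scene" or "top" or "wrist"; returns the picture (400x640x3 uint8, blue, green, red); there is no depth.
- optics.camera_info(name): a dict with "camera_matrix" (3x3 intrinsics, pixels), "view" (4x4, takes a point from world to camera coordinates); the wrist camera has in their place "T_tool_cam" (4x4, takes a point from camera to tool coordinates, whose origin is the TCP and whose axes are the flange's). Camera axes: x right, y up, looking along -z (the intrinsics and any distortion apply to the point x, -y, -z); pixel columns grow to the right and rows downward; lengths in mm; the calibration is good to about 2 mm. A picture is of the moment at which its call begins: read the wrist's pose just before it. camera_info takes no time and is no camera call.
- arm.job_done(): hands the job in; it is judged then, once.
The state is a dict: "clock": time; "joints": joint angles; "joint_vel": joint speeds; "joint_efforts": joint torques, N m; "position": TCP position; "ee_rot": TCP orientation; "contact_force": force on the tool from outside, world axes, zero at the start; "wrist_torque": the same for the moment, N m; "gripper_width": finger opening in mm; "grasp_force": force on a finger pad.
Only numpy, scipy, OpenCV 4.12 (cv2) and the standard library are available. Lean on these libraries where they do the work, as an engineer would, in place of code of your own. Each camera call takes 0.05 s, during which the arm holds its last target. There are 200 camera calls.

## Task

Clear up after the party. Stand every frosted glass votive on the shelf upright on the floor of the aluminium tin, shut its flip-top lid, hook the latch's wire bail over both keeper hooks while the lever is still up, then press the lever down past centre until it lies flat against the tin. Also push the lime balloon pump down into the two spring clips on the upper tier until it sits fully home with both jaws closed over it; leave everything else where it stands.

Things in the scene. Friction and masses are not known exactly. Their poses are not given: they have to be found in the camera images.
- tin: aluminium tin on rubber feet, fixed. Outside 140 (its x) by 218 mm (its y), rim 100 mm above the shelf, walls 3 mm, inner floor at 11 mm; a cross divider 25 mm high, 3 mm thick, along y = 0 and x = -5 mm. Origin: centre of its underside, on the shelf. Front (with the latch) faces -x; lid hinge line on the back rim, 70 mm behind the centre. It stands left or right, the tiers opposite.
- lid (a joint): opening angle of the tin's flip-top lid: 0 shut, 1.8 fully open (leaning back a little past upright). Friction hinge: it stays where it is left and needs about 3 N at its front edge to move it. The lid is a 6 mm plate (its inner face in the hinge line's plane), 224 mm wide, reaching 145 mm from the hinge; shut, its top lies 106 mm above the shelf.
- keeper (a point): keeper: two steel hooks, 9 mm wide, on the lid's top front edge, centred 25 mm either side of the middle. This point midway is where the hooked bail bar's centre lies: 3 mm above the seats (4 mm above the lid), touching the inner side of the hooks' upturned lips (4 mm thick, 12 mm above the seats). Lid shut: x to the tin's back, z up, 11 mm before the front wall, 113 mm above the shelf.
- lever_pivot (a point): middle of the latch lever's pivot pin (along the tin's y), 14 mm in front of the tin's front wall, 71 mm above the shelf. Lever: steel plate 44 mm wide, reaching 60 mm from the pivot, tip flared outward; its outer face (the one to press: faces out at lever 0, up at 1.57) runs 8 mm off the pivot line. The bail hinges on it 18 mm from the pivot, 0.55 rad nearer the wall.
- lever (a joint): angle of the latch lever: 0 closed, hanging flat along the tin's front; opens outward and up (1.57 points straight out, stop at 2.7). It stays where it is left. With the bail hooked it is slack down to about 1.35, then takes up to 6 N at the tip; below about 0.4 (past centre) it is pulled to 0 and held there.
- bail (a joint): angle of the wire bail on the lever; the bail makes the angle (lever - bail) with straight up, positive towards the tin's back: lever 1.8 and bail 2.4 means 0.6 rad outwards from upright. It stays where it is left; stop at 3.25. Hooked and closed it reads about 0.1.
- bail_bar (a point): middle of the bail's cross bar: a round steel bar 6 mm thick, 72 mm long along the tin's y, 57 mm from the bail's hinge on the lever, with a side wire at each end. The lever follows by itself when the bar is held and moved, so the bar can go anywhere 39 to 74 mm from the lever's pivot. The bail gives 3 mm lengthwise under load.
- tiers: two stacked white plastic tiers, fixed: 200 (its x) by 230 mm (its y), solid sides in y; lower deck 95 mm, upper deck 190 mm above the shelf. Origin: centre of its underside, on the shelf; front faces its -x. On the upper deck stand two spring fork clips, 16 mm wide, 45 mm either side of point clip_axis.
- clip_axis (a point): midway between the two clips, on the line (along the tiers' y) where the pump's axis lies when home: 26 mm above the upper deck, 40 mm in front of its middle; axes as the tiers'. Each clip: saddle 18 mm below the line; fixed wall on the -x side, flared top 26 mm above the line; sprung jaw on +x, nose 15 mm and guide 34 mm above the line. Pressing the pump past both noses takes about 10 N.
- jaw0 (a joint): opening of the sprung jaw of the clip at -y of the tiers: 0 shut, about 0.17 while the barrel passes, springs back to 0
- jaw1 (a joint): the same of the clip at +y
- pump: lime plastic balloon pump, 150 g, lying on the shelf behind the votives: round barrel 36 mm across, 130 mm long (x from -65 to +65 mm), square 36 mm collar and handle plate towards -x (to -111 mm), nozzle towards +x (to +99 mm). Origin: underneath the middle of the barrel, x along the barrel, z up. It may lie either way round in the clips.
- pump_axis (a point): middle of the pump's barrel, on its axis (18 mm above the pump's origin)
- votive0: frosted glass votive with a candle in it: an upright straight cylinder 52 mm across and 68 mm high, 160 g (0.7 to 1.4 times); origin at the centre of its underside, z up. Two to four votives are present from start to start; an absent one reads None.
- votive1: frosted glass votive with a candle in it: an upright straight cylinder 52 mm across and 68 mm high, 160 g (0.7 to 1.4 times); origin at the centre of its underside, z up. Two to four votives are present from start to start; an absent one reads None.
- votive2: frosted glass votive with a candle in it: an upright straight cylinder 52 mm across and 68 mm high, 160 g (0.7 to 1.4 times); origin at the centre of its underside, z up. Two to four votives are present from start to start; an absent one reads None.
- votive3: frosted glass votive with a candle in it: an upright straight cylinder 52 mm across and 68 mm high, 160 g (0.7 to 1.4 times); origin at the centre of its underside, z up. Two to four votives are present from start to start; an absent one reads None.
- holder: Bystander, to be left alone: black ceramic toothpick holder, 48 mm across, 46 mm high, on the upper tier's deck behind the clips
- caddy: Bystander, to be left alone: round flip-top aluminium tea caddy, 75 mm across, 60 mm high, on the lower tier's deck
- matchbox: Bystander, to be left alone: plain card matchbox, 62 x 38 x 18 mm, lying among the votives

How it is judged (in metres and radians):
On the way, in this order (a step that is already met when the one before it is completed fails the run):
1. every votive that is present stands upright inside the tin (x of votive0 in the frame of tin between -0.055 and 0.055 m and y of votive0 in the frame of tin between -0.09 and 0.09 m and z of votive0 in the frame of tin between 0 and 0.02 m and angle between each of votive0, votive1, votive2, votive3's own z axis and vertical below 0.2 rad and x of votive1 in the frame of tin between -0.055 and 0.055 m and y of votive1 in the frame of tin between -0.09 and 0.09 m and z of votive1 in the frame of tin between 0 and 0.02 m and x of votive2 in the frame of tin between -0.055 and 0.055 m and y of votive2 in the frame of tin between -0.09 and 0.09 m and z of votive2 in the frame of tin between 0 and 0.02 m and x of votive3 in the frame of tin between -0.055 and 0.055 m and y of votive3 in the frame of tin between -0.09 and 0.09 m and z of votive3 in the frame of tin between 0 and 0.02 m), for 0.2 s.
2. the lid is shut and the bail's bar lies behind the lips of both keeper hooks, the lever still up (value of joint lid below 0.03 rad and x of bail_bar in the frame of keeper between -0.006 and 0.014 m and z of bail_bar in the frame of keeper between -0.005 and 0.006 m and value of joint lever above 0.7 rad), for 0.2 s.
3. the lever has gone past centre and lies flat, the bail still hooked (value of joint lid below 0.03 rad and x of bail_bar in the frame of keeper between -0.006 and 0.014 m and z of bail_bar in the frame of keeper between -0.005 and 0.006 m and value of joint lever below 0.1 rad), for 0.2 s.
At the end, for the whole second after the job is handed in: All votives upright on the tin's floor; lid below 0.03 rad; bail bar on the seats behind the lips (-6 to +14 mm along, 6 mm in height); lever below 0.1 rad; pump on the clips' axis within 4 mm (15 mm lengthwise, 0.08 rad), at rest, both jaws below 0.06 rad (all of step 1 and all of step 3 and x of pump_axis in the frame of clip_axis between -0.004 and 0.004 m and z of pump_axis in the frame of clip_axis between -0.004 and 0.004 m and y of pump_axis in the frame of clip_axis between -0.015 and 0.015 m and angle between the x axis of pump and the y axis of tiers, either way round below 0.08 rad and value of joint each of jaw0, jaw1 below 0.06 rad and linear speed of pump below 0.02 m/s); the robot touches nothing.
It fails at once if a bystander is shoved more than 5 cm (distance of any of holder, caddy, matchbox from where it was at the start of the episode above 0.05 m).
It fails at once if a bystander is knocked over (angle between any of holder, caddy, matchbox's own z axis and vertical above 0.5 rad).
Of votive0, votive1, votive2, votive3 only 2 to 4 are there at a start; the rules pass over those that are not, and their reading is None.
At some moment in a run one of votive0, votive1, votive2, votive3 may be knocked a few centimetres aside while the robot is not near it.
It also fails if it takes over 210 s, if anything falls off the work surface, if the arm or the gripper's body presses on something with over 40 N, if the wrist force passes 120 N, or if a joint passes its speed limit or range.

## Working session

There is one attempt and no reset: what is moved stays moved. The work goes in short steps, Python scripts to look and compute and a tool call to move; the robot and the scene stay as the last step left them, time stands still between calls to the robot, and variables do not carry over. Pictures are saved under pics/ and viewed, at most 14 in all, crops included, and the job is handed in when it is done.

Besides the shell and the picture viewer there is one more tool, called as a command line: name --argument value ..., lists and objects as JSON in quotes. step_arm: Moves the arm, as the interface text tells. Its arguments: {"type":"object","properties":{"motion":{"type":"array","items":{"type":"object","properties":{"dr":{"type":"array","items":{"type":"number"}},"slide":{"type":"array","items":{"type":"number"}},"jaw":{"type":"number"}}}}},"required":["motion"]}

```bash
mkdir -p pics
python3 - <<'E'
from bench import arm, optics
import cv2
print(arm.read_state())
for n in ("scene","top","wrist"):
    cv2.imwrite(f"pics/{n}0.png",optics.get_image(n)); print(n,optics.camera_info(n))
E
```

```text
{'clock': 0.0, 'joints': array([-9.40379655e-01,  3.85549870e-01,  6.61834901e-03, -5.28913276e-04,
       -1.19397480e+00, -2.58582056e-01]), 'joint_vel': array([-0.00221864, -0.00028348,  0.00138509,  0.00011387, -0.00110823,
        0.00091893]), 'joint_efforts': array([ 1.34165162e-03, -3.92291307e+01,  1.88403100e+01,  4.18618530e+00,
       -4.62592696e-03, -1.31119384e-05]), 'position': array([ 226.85588163, -581.67942683,  200.81831186]), 'ee_rot': array([-1.84752113e-01,  9.82784556e-01,  1.05817336e-03, -2.31740732e-04]), 'contact_force': array([-0.07807198, -0.24736324, -0.85397062]), 'wrist_torque': array([-0.06861282, -0.0066675 ,  0.02958968]), 'grasp_force': 0.0, 'gripper_width': 85.45458275691524}
scene {'camera_matrix': array([[444.12980712,   0.        , 321.46865242],
       [  0.        , 444.12980712, 193.75186905],
       [  0.        ,   0.        ,   1.        ]]), 'view': array([[-5.20345182e-01,  8.53883100e-01,  1.11598781e-02,
         2.88604703e+02],
       [-6.43744656e-01, -4.00809322e-01,  6.51877830e-01,
         2.65021112e+02],
       [ 5.61100446e
[... 513 characters left out ...]
 [-1.32691026e-01, -1.14201435e-02,  9.91091657e-01,
        -1.18441322e+03],
       [ 0.00000000e+00,  0.00000000e+00,  0.00000000e+00,
         1.00000000e+00]])}
wrist {'camera_matrix': array([[342.85947327,   0.        , 325.12263371],
       [  0.        , 342.85947327, 204.57317654],
       [  0.        ,   0.        ,   1.        ]]), 'T_tool_cam': array([[-5.13475128e-05,  9.65027706e-01,  2.62147904e-01,
         6.56892461e+01],
       [ 9.99999962e-01, -2.11814470e-05,  2.73846149e-04,
         4.58537538e-01],
       [ 2.69821793e-04,  2.62147909e-01, -9.65027669e-01,
        -1.71801961e+02],
       [ 0.00000000e+00,  0.00000000e+00,  0.00000000e+00,
         1.00000000e+00]])}
```

View pics/scene0.png

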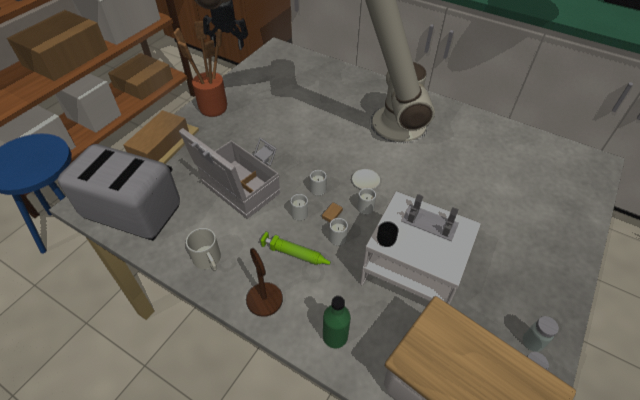

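View pics/top0.png

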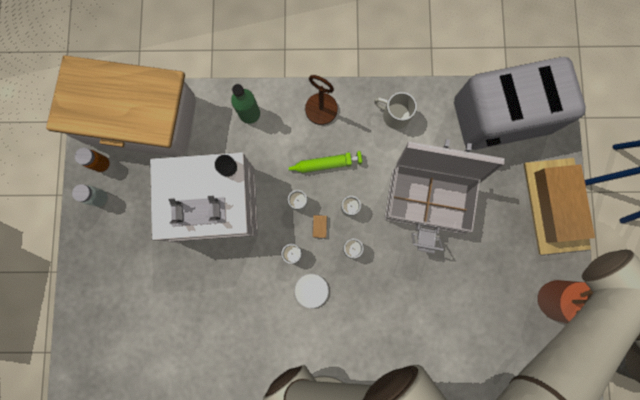

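Scene/top: tin on the right (top ~432,195), lid open leaning back, latch at (428,237); tiers left (200,197); four votives at about (298,200), (351,206), (291,254), (353,249); matchbox (320,227); pump (325,163) with its nozzle to the left.

```bash
cat > h.py <<'E'
import numpy as np, cv2
from bench import arm, optics
from scipy.spatial.transform import Rotation as R
def cam(n, pose=None):
    c=optics.camera_info(n)
    if n=="wrist":
        s=pose or arm.read_state(); T=np.eye(4); T[:3,:3]=R.from_quat(s["ee_rot"]).as_matrix(); T[:3,3]=s["position"]
        return c["camera_matrix"], np.linalg.inv(T@c["T_tool_cam"])
    return c["camera_matrix"], c["view"]
def proj(KV,p):
    K,V=KV; q=V[:3,:3]@np.asarray(p,float)+V[:3,3]; q=q*[1,-1,-1]; u=K@q; return u[:2]/u[2]
def ray(KV,uv):
    K,V=KV; d=np.linalg.inv(K)@[uv[0],uv[1],1]; d=V[:3,:3].T@(d*[1,-1,-1]); o=-V[:3,:3].T@V[:3,3]; return o,d/np.linalg.norm(d)
def pix(KV,uv,z):
    o,d=ray(KV,uv); return o+d*(z-o[2])/d[2]
def tri(rays):
    A=sum(np.eye(3)-np.outer(d,d) for o,d in rays); b=sum((np.eye(3)-np.outer(d,d))@o for o,d in rays); return np.linalg.solve(A,b)
def go(p,yaw_y=None):
    "shift (tool axes) from current pose to TCP p"
    s=arm.read_state(); M=R.from_quat(s["ee_rot"]).as_matrix(); return M.T@(np.asarray(p)-s["position"])
E
python3 - <<'E'
from h import *
T=cam("top")
for n,uv in dict(v0=(298,200),v1=(351,206),v2=(291,254),v3=(353,249)).items(): print(n,pix(T,uv,68).round())
print("pump tail",pix(T,(350,160),18).round(),"nose",pix(T,(302,166),18).round())
print("match",pix(T,(320,227),18).round())
im=cv2.imread("pics/top0.png")
a=cv2.resize(im[130:270,375:515],None,fx=4,fy=4,interpolation=cv2.INTER_CUBIC)
b=cv2.resize(im[145:250,140:260],None,fx=2,fy=2,interpolation=cv2.INTER_CUBIC)
c=cv2.resize(im[145:270,270:370],None,fx=2.3,fy=2.3,interpolation=cv2.INTER_CUBIC)
o=np.zeros((560,800,3),np.uint8); o[:,:560]=a; o[:210,560:800]=b; o[220:220+c.shape[0],560:560+c.shape[1]]=c
cv2.imwrite("pics/c1.png",o)
E
```

```text
v0 [569.  63.  68.]
v1 [552. -79.  68.]
v2 [424.  82.  68.]
v3 [437. -83.  68.]
pump tail [690. -82.  18.] nose [673.  55.  18.]
match [499.   5.  18.]
```

View pics/c1.png

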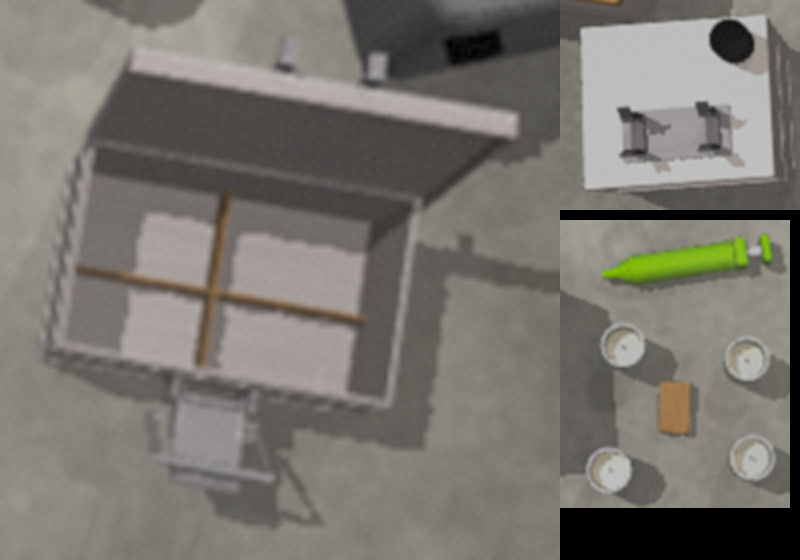

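Crop: tin rim corners (px in crop) rear-left (92,147), rear-right (418,202), front-left (48,352), front-right (388,405); latch sticks out in front near (210,440); tier deck corners (582,28),(768,15),(785,180),(585,188); clips at (635,135),(712,127).

```bash
cat > fit.py <<'E'
from h import *
from scipy.optimize import least_squares
T=cam("top")
def fit(pts,uvs,g,KV=T):
    def f(q):
        c,s=np.cos(q[2]),np.sin(q[2]); 
        return np.concatenate([proj(KV,[q[0]+c*p[0]-s*p[1],q[1]+s*p[0]+c*p[1],p[2]])-u for p,u in zip(pts,uvs)])
    r=least_squares(f,g,x_scale=[100,100,.1]); return r.x,r.fun.reshape(-1,2).round(1)
def fr(q,p):
    c,s=np.cos(q[2]),np.sin(q[2]); return np.array([q[0]+c*p[0]-s*p[1],q[1]+s*p[0]+c*p[1],p[2]])
E
python3 - <<'E'
from fit import *
ct=lambda a:(375+a[0]/4,130+a[1]/4)
cb=lambda a:(140+(a[0]-560)/2,145+a[1]/2)
q,r=fit([(70,109,100),(70,-109,100),(-70,109,100),(-70,-109,100)],[ct(a) for a in [(92,147),(418,202),(48,352),(388,405)]],[580,-280,-.15]); print("tin",q,r.tolist())
q,r=fit([(100,115,190),(100,-115,190),(-100,-115,190),(-100,115,190)],[cb(a) for a in [(582,28),(768,15),(785,180),(585,188)]],[580,300,0]); print("tiers",q,r.tolist())
S=cam("scene")
for n,uv in dict(v1=(300,204),v0=(338,226),v3=(318,178),v2=(366,195)).items(): print(n,pix(S,uv,68).round())
E
```

```text
tin [ 5.65620965e+02 -2.94192370e+02 -1.83038589e-01] [[-1.1, -0.9], [-0.4, -0.3], [1.6, -0.2], [-0.0, 1.4]]
tiers [5.64030044e+02 2.95319947e+02 6.76763916e-02] [[0.9, 0.1], [1.1, -0.2], [-3.2, -1.4], [1.2, 1.5]]
v1 [569. -66.  68.]
v0 [579.  69.  68.]
v3 [452. -76.  68.]
v2 [435.  83.  68.]
```

step_arm --motion '[{"dr":[0,0,0],"slide":[0,0,-60],"jaw":85},{"dr":[0,0,1],"slide":[-55,23,-80],"jaw":85},{"dr":[0,0,2],"slide":[-110,46,-98],"jaw":85},{"dr":[0,0,3],"slide":[-388,162,-98],"jaw":85},{"dr":[0,0,4],"slide":[-388,162,-98],"jaw":85},{"dr":[0,0,4],"slide":[-388,162,-98],"jaw":85},{"dr":[0,0,4],"slide":[-388,162,-98],"jaw":85},{"dr":[0,0,4],"slide":[-388,162,-98],"jaw":85}]'

```text
clock: 1.15
position: [531.0, -288.3, 299.6]
ee_rot: [0.093, 0.996, 0.0, -0.0]
contact_force: [-0.1, -1.7, -0.3]
gripper_width: 85.1
grasp_force: 0.0
```

Run:
```python
from fit import *
s=arm.read_state(); im=optics.get_image("wrist"); cv2.imwrite("pics/w1.png",im)
print(s["position"],s["ee_rot"],s["joints"].round(2))
KV=cam("wrist",s); q=[565.6,-294.2,-.183]
for p in [(70,109,100),(70,-109,100),(-70,109,100),(-70,-109,100),(-84,0,71),(-5,0,36)]: print(p,proj(KV,fr(q,p)).round())
t=optics.get_image("top"); cv2.imwrite("pics/t1.png",t)
```

```text
[ 531.01448545 -288.3380173   299.60486233] [ 9.26649303e-02  9.95697314e-01  1.47756210e-04 -2.19090562e-04] [-0.23  0.3   0.13 -0.   -1.4  -1.53]
(70, 109, 100) [418. 262.]
(70, -109, 100) [233. 262.]
(-70, 109, 100) [427. 141.]
(-70, -109, 100) [223. 142.]
(-84, 0, 71) [325. 127.]
(-5, 0, 36) [325. 188.]
```

View pics/w1.png

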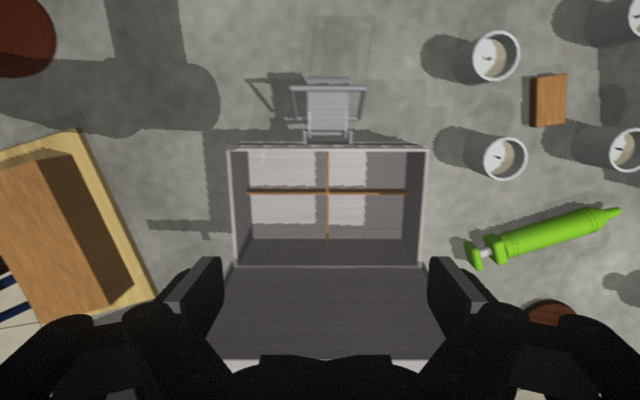

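Wrist view: tin rim corners (229,148),(427,147),(421,265),(236,265), divider crossing (328,191), bail bar (328,89) spanning 291–366, votives at (496,56), (504,159), (630,150), pump tail at (474,256).

Run:
```python
from fit import *
s=dict(position=np.array([531.014,-288.338,299.605]),ee_rot=np.array([.09266,.99570,.000148,-.000219]))
KV=cam("wrist",s)
q,r=fit([(70,109,100),(70,-109,100),(-70,109,100),(-70,-109,100),(-5,0,30)],[(421,265),(236,265),(427,147),(229,148),(328,191)],[565,-294,-.18],KV); print(q,r.tolist())
for uv in [(496,56),(504,159),(630,150)]: print(pix(KV,uv,68).round())
for n,p in dict(FR=(-36,-54),FL=(-36,54),BR=(29,-54),BL=(29,54)).items(): print(n,fr(q,(*p,0)).round(1))
```

```text
[ 5.71434550e+02 -2.91659243e+02 -1.81665664e-01] [[-0.3, 1.0], [0.0, 1.7], [2.8, -0.8], [-2.4, -1.0], [-0.2, 0.1]]
[443. -82.  68.]
[558. -79.  68.]
[575.  67.  68.]
FR [ 526.3 -338.3    0. ]
FL [ 545.8 -232.     0. ]
BR [ 590.2 -350.     0. ]
BL [ 609.7 -243.8    0. ]
```

step_arm --motion '[{"slide":[12,211,130],"dr":[0,0,0],"jaw":85},{"slide":[12,211,130],"dr":[0,0,0],"jaw":85},{"slide":[12,211,130],"dr":[0,0,0],"jaw":85},{"slide":[12,211,130],"dr":[0,0,0],"jaw":85},{"slide":[12,211,180],"dr":[0,0,0],"jaw":85},{"slide":[12,211,230],"dr":[0,0,0],"jaw":85},{"slide":[12,211,271],"dr":[0,0,0],"jaw":85},{"slide":[12,211,271],"dr":[0,0,0],"jaw":85}]'

```text
clock: 2.25
position: [554.0, -81.5, 25.9]
ee_rot: [0.094, 0.996, -0.001, -0.004]
contact_force: [-0.7, 0.2, 0.5]
gripper_width: 85.0
grasp_force: 0.0
```

step_arm --motion '[{"slide":[0,0,0],"dr":[0,0,0],"jaw":40},{"slide":[0,0,0],"dr":[0,0,0],"jaw":40},{"slide":[0,0,0],"dr":[0,0,0],"jaw":40},{"slide":[0,0,0],"dr":[0,0,0],"jaw":40},{"slide":[0,0,0],"dr":[0,0,0],"jaw":40},{"slide":[0,0,-50],"dr":[0,0,0],"jaw":40},{"slide":[0,0,-100],"dr":[0,0,0],"jaw":40},{"slide":[0,0,-150],"dr":[0,0,0],"jaw":40}]'

```text
clock: 3.25
position: [556.8, -80.8, 181.6]
ee_rot: [0.093, 0.996, 0.0, 0.001]
contact_force: [0.0, 0.0, -1.6]
gripper_width: 48.5
grasp_force: 62.2
```

step_arm --motion '[{"slide":[-82,-151,0],"dr":[0,0,0],"jaw":40},{"slide":[-82,-151,0],"dr":[0,0,0],"jaw":40},{"slide":[-82,-151,0],"dr":[0,0,0],"jaw":40},{"slide":[-82,-151,20],"dr":[0,0,0],"jaw":40},{"slide":[-82,-151,70],"dr":[0,0,0],"jaw":40},{"slide":[-82,-151,120],"dr":[0,0,0],"jaw":40},{"slide":[-82,-151,139],"dr":[0,0,0],"jaw":40},{"slide":[-82,-151,139],"dr":[0,0,0],"jaw":40}]'

```text
clock: 4.25
position: [610.3, -243.7, 41.8]
ee_rot: [0.093, 0.996, 0.0, 0.001]
contact_force: [0.1, 3.5, 3.3]
gripper_width: 48.2
grasp_force: 70.2
```

step_arm --motion '[{"slide":[0,0,0],"dr":[0,0,0],"jaw":68},{"slide":[0,0,0],"dr":[0,0,0],"jaw":68},{"slide":[0,0,0],"dr":[0,0,0],"jaw":68},{"slide":[0,0,0],"dr":[0,0,0],"jaw":68},{"slide":[0,0,-50],"dr":[0,0,0],"jaw":68},{"slide":[0,0,-100],"dr":[0,0,0],"jaw":68},{"slide":[0,0,-160],"dr":[0,0,0],"jaw":85},{"slide":[80,0,-200],"dr":[0,0,0],"jaw":85}]'

```text
clock: 5.25
position: [557.9, -234.8, 231.0]
ee_rot: [0.093, 0.996, -0.001, 0.003]
contact_force: [-0.5, 0.8, -0.3]
gripper_width: 84.9
grasp_force: 0.0
```

Run:
```python
from fit import *
s=arm.read_state(); im=optics.get_image("wrist"); cv2.imwrite("pics/w2.png",im); t=optics.get_image("top"); cv2.imwrite("pics/t2.png",t)
import pickle; pickle.dump(s,open("s2.pkl","wb"))
print(s["position"],s["ee_rot"],s["joints"].round(2))
o=np.zeros((600,640,3),np.uint8); o[:400]=im; o[400:600,:]=t[130:330,:]; cv2.imwrite("pics/c2.png",o)
```

```text
[ 557.91421778 -234.84137275  230.95859646] [ 9.29340243e-02  9.95666364e-01 -8.75032302e-04  3.31547596e-03] [-0.13  0.33 -0.    0.   -1.23 -1.63]
```

View pics/c2.png

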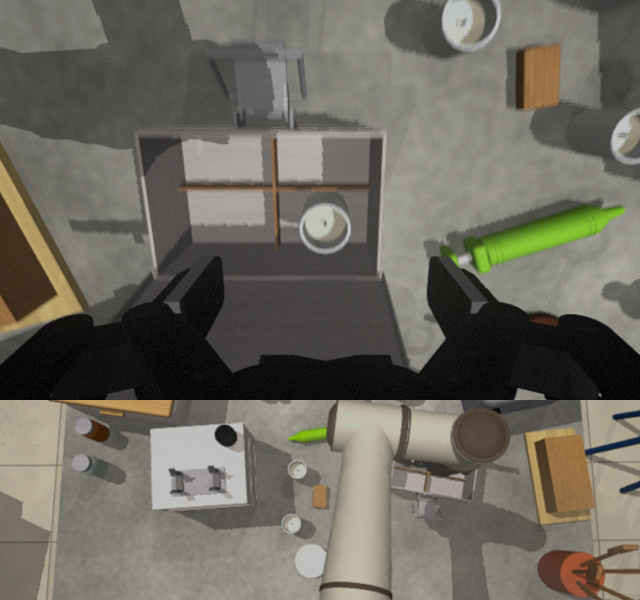

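Votive 1 stands in the rear-left cell (rim centre 325,228), divider crossing at (275,187); votive 3 at (471,20), matchbox (538,76), votive 0 at (637,138).

Run:
```python
from fit import *
import pickle; s=pickle.load(open("s2.pkl","rb")); KV=cam("wrist",s)
for d in (25,36):
    q,r=fit([(70,109,100),(70,-109,100),(-70,109,100),(-70,-109,100),(-5,0,d)],[(381,276),(157,276),(385,131),(136,132),(275,187)],[571,-291,-.18],KV); print(q,r.tolist())
    p=pix(KV,(325,228),79); c,n=np.cos(q[2]),np.sin(q[2]); e=p[:2]-q[:2]; print("v1 in tin",c*e[0]+n*e[1],-n*e[0]+c*e[1])
for uv in [(471,20),(637,138)]: print(pix(KV,uv,68).round())
```

```text
[ 5.68434666e+02 -2.92837961e+02 -1.81366098e-01] [[-0.5, 1.2], [-0.4, 2.1], [1.7, -0.8], [-1.5, -0.6], [0.9, -1.3]]
v1 in tin 26.513411908551333 55.24035448702752
[ 5.68128831e+02 -2.92535270e+02 -1.81462241e-01] [[-0.3, 0.9], [-0.2, 1.7], [2.0, -1.2], [-1.3, -1.0], [-0.3, 0.5]]
v1 in tin 26.86354055738315 55.00037574297701
[442. -82.  68.]
[574.  67.  68.]
```

step_arm --motion '[{"slide":[119,126,40],"dr":[0,0,0],"jaw":85},{"slide":[119,126,40],"dr":[0,0,0],"jaw":85},{"slide":[119,126,40],"dr":[0,0,0],"jaw":85},{"slide":[119,126,100],"dr":[0,0,0],"jaw":85},{"slide":[119,126,150],"dr":[0,0,0],"jaw":85},{"slide":[119,126,190],"dr":[0,0,0],"jaw":85},{"slide":[119,126,212],"dr":[0,0,0],"jaw":85},{"slide":[119,126,212],"dr":[0,0,0],"jaw":85}]'

```text
clock: 6.35
position: [459.7, -88.4, 14.2]
ee_rot: [0.093, 0.996, -0.001, -0.002]
contact_force: [0.7, -0.6, -0.2]
gripper_width: 84.9
grasp_force: 0.0
```

step_arm --motion '[{"slide":[0,0,0],"dr":[0,0,0],"jaw":40},{"slide":[0,0,0],"dr":[0,0,0],"jaw":40},{"slide":[0,0,0],"dr":[0,0,0],"jaw":40},{"slide":[0,0,0],"dr":[0,0,0],"jaw":40},{"slide":[0,0,0],"dr":[0,0,0],"jaw":40},{"slide":[0,0,-50],"dr":[0,0,0],"jaw":40},{"slide":[0,0,-100],"dr":[0,0,0],"jaw":40},{"slide":[0,0,-160],"dr":[0,0,0],"jaw":40}]'

```text
clock: 7.35
position: [460.1, -88.1, 177.4]
ee_rot: [0.093, 0.996, 0.0, -0.001]
contact_force: [1.4, -0.3, -2.1]
gripper_width: 43.6
grasp_force: 56.1
```

step_arm --motion '[{"slide":[0,0,60],"dr":[0,0,0],"jaw":40},{"slide":[0,0,120],"dr":[0,0,0],"jaw":40},{"slide":[0,0,155],"dr":[0,0,0],"jaw":40},{"slide":[0,0,160],"dr":[0,0,0],"jaw":40},{"slide":[0,0,160],"dr":[0,0,0],"jaw":40},{"slide":[0,0,160],"dr":[0,0,0],"jaw":85},{"slide":[0,0,160],"dr":[0,0,0],"jaw":85},{"slide":[0,0,160],"dr":[0,0,0],"jaw":85}]'

```text
clock: 8.35
position: [461.6, -88.1, 16.6]
ee_rot: [0.093, 0.996, 0.0, 0.001]
contact_force: [0.7, -0.7, 0.3]
gripper_width: 84.6
grasp_force: 0.0
```

step_arm --motion '[{"slide":[0,0,0],"dr":[0,0,0],"jaw":85},{"slide":[0,0,-50],"dr":[0,0,0],"jaw":85},{"slide":[0,0,-110],"dr":[0,0,0],"jaw":85},{"slide":[20,0,-170],"dr":[0,0,0],"jaw":85},{"slide":[20,0,-170],"dr":[0,0,0],"jaw":85},{"slide":[20,0,-170],"dr":[0,0,0],"jaw":85},{"slide":[20,0,-170],"dr":[0,0,0],"jaw":85},{"slide":[20,0,-170],"dr":[0,0,0],"jaw":85}]'

```text
clock: 9.35
position: [441.0, -84.5, 184.5]
ee_rot: [0.093, 0.996, -0.0, -0.002]
contact_force: [-0.2, -0.8, -0.1]
gripper_width: 85.1
grasp_force: 0.0
```

Run:
```python
from fit import *
import pickle
s=arm.read_state(); im=optics.get_image("wrist"); cv2.imwrite("pics/w3.png",im)
pickle.dump(s,open("s3.pkl","wb"))
print(s["position"],s["ee_rot"],s["gripper_width"])
```

```text
[441.01065365 -84.51906784 184.47801159] [ 9.32683565e-02  9.95639729e-01 -3.79509003e-04 -1.54907916e-03] 85.05110125798114
```

View pics/w3.png

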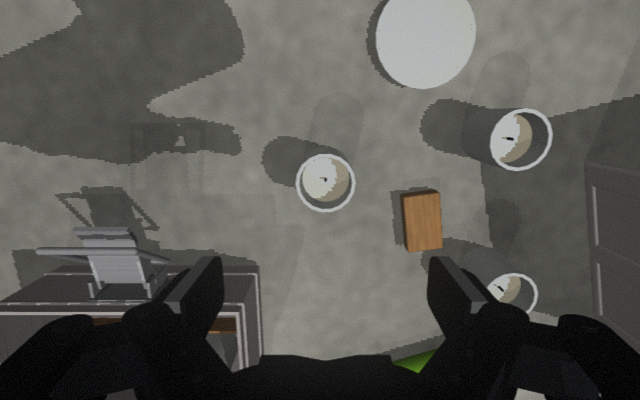

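Votive 3 stands upright at (325,182), votive 2 at (521,139), votive 0 at (511,298), matchbox (422,220) untouched.

Run:
```python
from fit import *
import pickle; s=pickle.load(open("s3.pkl","rb")); KV=cam("wrist",s)
for uv in [(325,182),(521,139),(511,298)]: print(pix(KV,uv,68).round())
print(go([0,0,0]), arm.read_state()["position"])
```

```text
[433. -83.  68.]
[428.  84.  68.]
[575.  68.  68.]
[448.68222853   1.30378759 185.83322035] [441.13499985 -84.53541928 184.6756688 ]
```

step_arm --motion '[{"slide":[8,0,50],"dr":[0,0,0],"jaw":85},{"slide":[8,0,100],"dr":[0,0,0],"jaw":85},{"slide":[8,0,150],"dr":[0,0,0],"jaw":85},{"slide":[8,0,156],"dr":[0,0,0],"jaw":85},{"slide":[8,0,156],"dr":[0,0,0],"jaw":40},{"slide":[8,0,156],"dr":[0,0,0],"jaw":40},{"slide":[8,0,156],"dr":[0,0,0],"jaw":40},{"slide":[8,0,156],"dr":[0,0,0],"jaw":40}]'

```text
clock: 10.4
position: [435.6, -82.9, 32.3]
ee_rot: [0.093, 0.996, 0.0, 0.003]
contact_force: [-0.9, -0.8, 6.2]
gripper_width: 48.5
grasp_force: 61.0
```

step_arm --motion '[{"slide":[0,0,0],"dr":[0,0,0],"jaw":40},{"slide":[0,0,-50],"dr":[0,0,0],"jaw":40},{"slide":[0,0,-100],"dr":[0,0,0],"jaw":40},{"slide":[0,0,-150],"dr":[0,0,0],"jaw":40},{"slide":[0,0,-150],"dr":[0,0,0],"jaw":40},{"slide":[0,0,-150],"dr":[0,0,0],"jaw":40},{"slide":[0,0,-150],"dr":[0,0,0],"jaw":40},{"slide":[0,0,-150],"dr":[0,0,0],"jaw":40}]'

```text
clock: 11.4
position: [432.9, -83.0, 178.7]
ee_rot: [0.093, 0.996, -0.0, -0.001]
contact_force: [0.3, -0.3, -1.2]
gripper_width: 48.1
grasp_force: 62.4
```

step_arm --motion '[{"slide":[-201,-235,0],"dr":[0,0,0],"jaw":40},{"slide":[-201,-235,0],"dr":[0,0,0],"jaw":40},{"slide":[-201,-235,0],"dr":[0,0,0],"jaw":40},{"slide":[-201,-235,0],"dr":[0,0,0],"jaw":40},{"slide":[-201,-235,0],"dr":[0,0,0],"jaw":40},{"slide":[-201,-235,0],"dr":[0,0,0],"jaw":40},{"slide":[-201,-235,50],"dr":[0,0,0],"jaw":40},{"slide":[-201,-235,90],"dr":[0,0,0],"jaw":40}]'

```text
clock: 12.4
position: [586.4, -350.1, 87.3]
ee_rot: [0.093, 0.996, 0.001, -0.001]
contact_force: [0.0, -0.3, -1.8]
gripper_width: 47.9
grasp_force: 62.6
```

step_arm --motion '[{"slide":[0,0,30],"dr":[0,0,0],"jaw":40},{"slide":[0,0,48],"dr":[0,0,0],"jaw":40},{"slide":[0,0,48],"dr":[0,0,0],"jaw":40},{"slide":[0,0,48],"dr":[0,0,0],"jaw":68},{"slide":[0,0,48],"dr":[0,0,0],"jaw":68},{"slide":[0,0,48],"dr":[0,0,0],"jaw":68},{"slide":[0,0,0],"dr":[0,0,0],"jaw":68},{"slide":[0,0,-50],"dr":[0,0,0],"jaw":68}]'

```text
clock: 13.4
position: [587.1, -351.0, 140.3]
ee_rot: [0.093, 0.996, 0.0, -0.001]
contact_force: [1.2, -0.3, 0.9]
gripper_width: 67.9
grasp_force: 0.0
```

step_arm --motion '[{"slide":[60,0,-50],"dr":[0,0,0],"jaw":85},{"slide":[60,60,-90],"dr":[0,0,0],"jaw":85},{"slide":[60,100,-90],"dr":[0,0,0],"jaw":85},{"slide":[60,100,-90],"dr":[0,0,0],"jaw":85},{"slide":[60,100,-90],"dr":[0,0,0],"jaw":85},{"slide":[60,100,-90],"dr":[0,0,0],"jaw":85},{"slide":[60,100,-90],"dr":[0,0,0],"jaw":85},{"slide":[60,100,-90],"dr":[0,0,0],"jaw":85}]'

```text
clock: 14.4
position: [546.9, -242.4, 229.4]
ee_rot: [0.094, 0.996, 0.0, -0.0]
contact_force: [0.1, 0.5, -0.2]
gripper_width: 84.9
grasp_force: 0.0
```

Run:
```python
from fit import *
import pickle
s=arm.read_state(); im=optics.get_image("wrist"); cv2.imwrite("pics/w4.png",im)
pickle.dump(s,open("s4.pkl","wb"))
print(s["position"],s["ee_rot"],s["gripper_width"])
KV=cam("wrist",s); print([proj(KV,p).round() for p in [(575,68,68),(428,84,68)]])
```

```text
[ 546.94175241 -242.37993285  229.37041873] [ 9.37384436e-02  9.95596769e-01  1.26442804e-05 -4.20664663e-04] 84.94229494377956
[array([646., 150.]), array([674., -24.])]
```

View pics/w4.png

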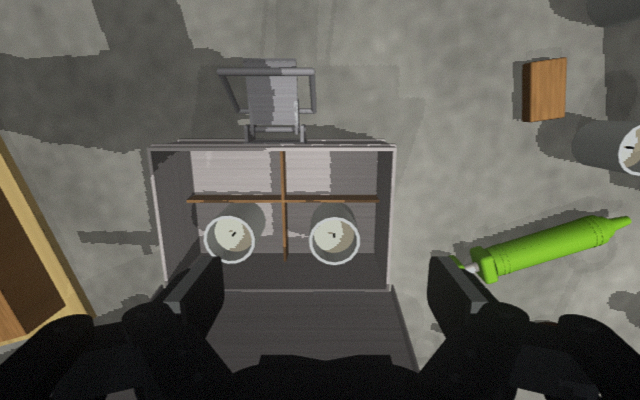

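Two votives in the rear cells (rims 229,240 and 333,241); rim corners (151,147),(396,147),(387,290),(167,290), divider crossing (284,199).

Run:
```python
from fit import *
import pickle; s=pickle.load(open("s4.pkl","rb")); KV=cam("wrist",s)
q,r=fit([(70,109,100),(70,-109,100),(-70,109,100),(-70,-109,100),(-5,0,30)],[(387,290),(167,290),(396,147),(151,147),(284,199)],[571,-291,-.18],KV); print(q,r.tolist())
c,n=np.cos(q[2]),np.sin(q[2])
for uv in [(229,240),(333,241)]:
    e=pix(KV,uv,79)[:2]-q[:2]; print(c*e[0]+n*e[1],-n*e[0]+c*e[1])
for n,p in dict(FR=(-36,-54),FL=(-36,54)).items(): print(n,fr(q,(*p,0)).round(1))
```

```text
[ 5.71242468e+02 -2.93067021e+02 -1.91828981e-01] [[2.4, 1.5], [-0.7, 0.7], [2.0, -0.0], [-3.6, -1.0], [0.1, 0.1]]
25.05792867078366 -50.32998938785922
25.6978202892334 53.86708980077064
FR [ 525.6 -339.2    0. ]
FL [ 546.2 -233.2    0. ]
```

step_arm --motion '[{"slide":[34,307,44],"dr":[0,0,0],"jaw":85},{"slide":[34,307,44],"dr":[0,0,0],"jaw":85},{"slide":[34,307,44],"dr":[0,0,0],"jaw":85},{"slide":[34,307,44],"dr":[0,0,0],"jaw":85},{"slide":[34,307,44],"dr":[0,0,0],"jaw":85},{"slide":[34,307,44],"dr":[0,0,0],"jaw":85},{"slide":[34,307,44],"dr":[0,0,0],"jaw":85},{"slide":[34,307,44],"dr":[0,0,0],"jaw":85}]'

```text
clock: 15.45
position: [570.8, 65.1, 186.1]
ee_rot: [0.094, 0.996, 0.0, 0.0]
contact_force: [0.5, 0.2, -0.7]
gripper_width: 85.2
grasp_force: 0.0
```

```bash
cat > vot.py <<'E'
from fit import *
s=arm.read_state(); im=optics.get_image("wrist"); KV=cam("wrist",s)
print(s["position"],s["ee_rot"])
g=cv2.medianBlur(cv2.cvtColor(im,cv2.COLOR_BGR2GRAY),3)
c=cv2.HoughCircles(g,cv2.HOUGH_GRADIENT,1,30,param1=120,param2=22,minRadius=24,maxRadius=36)
for u,v,r in c[0][:6]: print((u,v,r),pix(KV,(u,v),68).round(1),go([*pix(KV,(u,v),68)[:2],28]).round(1))
E
python3 vot.py; python3 -c "
import cv2;from bench import optics;cv2.imwrite('pics/w5.png',optics.get_image('wrist'))"
```

```text
[570.80280864  65.0565783  186.10722307] [9.40487535e-02 9.95567581e-01 1.59344753e-05 1.54577597e-04]
(np.float32(329.5), np.float32(192.5), np.float32(27.5)) [573.6  69.   68. ] [ -1.8   4.5 158.2]
(np.float32(313.5), np.float32(9.5), np.float32(33.1)) [431.2  83.3  68. ] [140.7  -8.1 158.1]
(np.float32(192.5), np.float32(293.5), np.float32(31.9)) [645.4 -75.8  68. ] [ -99.6 -124.3  158.2]
```

step_arm --motion '[{"slide":[-2,4,50],"dr":[0,0,0],"jaw":85},{"slide":[-2,4,100],"dr":[0,0,0],"jaw":85},{"slide":[-2,4,150],"dr":[0,0,0],"jaw":85},{"slide":[-2,4,158],"dr":[0,0,0],"jaw":85},{"slide":[-2,4,158],"dr":[0,0,0],"jaw":40},{"slide":[-2,4,158],"dr":[0,0,0],"jaw":40},{"slide":[-2,4,158],"dr":[0,0,0],"jaw":40},{"slide":[-2,4,158],"dr":[0,0,0],"jaw":40}]'

```text
clock: 16.55
position: [575.5, 70.1, 31.0]
ee_rot: [0.093, 0.996, 0.001, 0.003]
contact_force: [-1.7, -0.1, 6.6]
gripper_width: 49.1
grasp_force: 61.0
```

step_arm --motion '[{"slide":[0,0,0],"dr":[0,0,0],"jaw":40},{"slide":[0,0,-50],"dr":[0,0,0],"jaw":40},{"slide":[0,0,-100],"dr":[0,0,0],"jaw":40},{"slide":[0,0,-150],"dr":[0,0,0],"jaw":40},{"slide":[0,0,-150],"dr":[0,0,0],"jaw":40},{"slide":[0,0,-150],"dr":[0,0,0],"jaw":40},{"slide":[0,0,-150],"dr":[0,0,0],"jaw":40},{"slide":[0,0,-150],"dr":[0,0,0],"jaw":40}]'

```text
clock: 17.55
position: [572.8, 69.6, 176.6]
ee_rot: [0.093, 0.996, -0.001, -0.001]
contact_force: [-0.5, -0.2, -0.9]
gripper_width: 48.8
grasp_force: 62.4
```

Run:
```python
from fit import *
print(go([544.5,-233.3,40]).round(1))
```

```text
[ -28.7 -302.7  136.9]
```

step_arm --motion '[{"slide":[-29,-303,0],"dr":[0,0,0],"jaw":40},{"slide":[-29,-303,0],"dr":[0,0,0],"jaw":40},{"slide":[-29,-303,0],"dr":[0,0,0],"jaw":40},{"slide":[-29,-303,0],"dr":[0,0,0],"jaw":40},{"slide":[-29,-303,0],"dr":[0,0,0],"jaw":40},{"slide":[-29,-303,0],"dr":[0,0,0],"jaw":40},{"slide":[-29,-303,50],"dr":[0,0,0],"jaw":40},{"slide":[-29,-303,80],"dr":[0,0,0],"jaw":40}]'

```text
clock: 18.55
position: [544.4, -232.4, 95.2]
ee_rot: [0.093, 0.996, 0.0, -0.002]
contact_force: [0.6, 1.4, -1.5]
gripper_width: 48.5
grasp_force: 62.6
```

step_arm --motion '[{"slide":[0,0,20],"dr":[0,0,0],"jaw":40},{"slide":[0,0,40],"dr":[0,0,0],"jaw":40},{"slide":[0,0,56],"dr":[0,0,0],"jaw":40},{"slide":[0,0,56],"dr":[0,0,0],"jaw":40},{"slide":[0,0,56],"dr":[0,0,0],"jaw":40},{"slide":[0,0,56],"dr":[0,0,0],"jaw":40},{"slide":[0,0,56],"dr":[0,0,0],"jaw":40},{"slide":[0,0,56],"dr":[0,0,0],"jaw":40}]'

```text
clock: 19.55
position: [545.7, -233.3, 42.1]
ee_rot: [0.093, 0.996, 0.0, 0.0]
contact_force: [-0.7, 0.2, -1.8]
gripper_width: 48.8
grasp_force: 70.2
```

step_arm --motion '[{"slide":[0,0,3],"dr":[0,0,0],"jaw":40},{"slide":[0,0,3],"dr":[0,0,0],"jaw":40},{"slide":[0,0,3],"dr":[0,0,0],"jaw":68},{"slide":[0,0,3],"dr":[0,0,0],"jaw":68},{"slide":[0,0,3],"dr":[0,0,0],"jaw":68},{"slide":[0,0,-55],"dr":[0,0,0],"jaw":68},{"slide":[0,0,-100],"dr":[0,0,0],"jaw":68},{"slide":[0,0,-150],"dr":[0,0,0],"jaw":85}]'

```text
clock: 20.55
position: [545.3, -233.3, 193.0]
ee_rot: [0.093, 0.996, 0.0, -0.0]
contact_force: [0.4, -0.0, -0.7]
gripper_width: 83.9
grasp_force: 0.0
```

Run:
```python
from fit import *
s=arm.read_state(); im=optics.get_image("wrist"); cv2.imwrite("pics/w6.png",im)
print(s["position"], go([431,83,185]).round(1))
```

```text
[ 545.25377269 -233.26599296  192.95789067] [175.1 290.9  13.3]
```

View pics/w6.png

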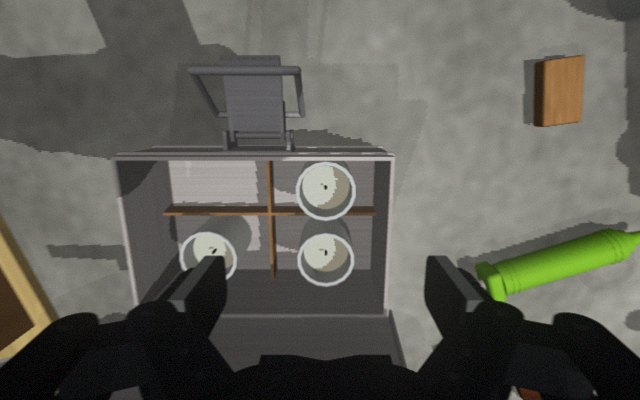

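Three votives now sit level in their cells: (326,191), (326,260), (209,257); front-right cell is free.

step_arm --motion '[{"slide":[175,291,8],"dr":[0,0,0],"jaw":85},{"slide":[175,291,8],"dr":[0,0,0],"jaw":85},{"slide":[175,291,8],"dr":[0,0,0],"jaw":85},{"slide":[175,291,8],"dr":[0,0,0],"jaw":85},{"slide":[175,291,8],"dr":[0,0,0],"jaw":85},{"slide":[175,291,8],"dr":[0,0,0],"jaw":85},{"slide":[175,291,8],"dr":[0,0,0],"jaw":85},{"slide":[175,291,8],"dr":[0,0,0],"jaw":85}]'

```text
clock: 21.6
position: [427.8, 84.8, 183.8]
ee_rot: [0.093, 0.996, -0.0, -0.0]
contact_force: [0.1, -0.5, 1.5]
gripper_width: 85.0
grasp_force: 0.0
```

```bash
python3 vot.py
```

```text
[427.82421064  84.83565503 183.78144883] [ 9.32005738e-02  9.95647352e-01 -5.04023533e-05 -5.14867577e-06]
(np.float32(321.5), np.float32(189.5), np.float32(27.5)) [426.1  82.6  68. ] [  1.4  -2.2 155.8]
```

step_arm --motion '[{"slide":[0,-2,50],"dr":[0,0,0],"jaw":85},{"slide":[0,-2,100],"dr":[0,0,0],"jaw":85},{"slide":[0,-2,150],"dr":[0,0,0],"jaw":85},{"slide":[0,-2,156],"dr":[0,0,0],"jaw":85},{"slide":[0,-2,156],"dr":[0,0,0],"jaw":40},{"slide":[0,-2,156],"dr":[0,0,0],"jaw":40},{"slide":[0,-2,156],"dr":[0,0,0],"jaw":40},{"slide":[0,-2,156],"dr":[0,0,0],"jaw":40}]'

```text
clock: 22.65
position: [429.0, 83.7, 30.3]
ee_rot: [0.093, 0.996, 0.001, 0.002]
contact_force: [-0.6, -1.1, 4.2]
gripper_width: 48.8
grasp_force: 60.9
```

step_arm --motion '[{"slide":[0,0,0],"dr":[0,0,0],"jaw":40},{"slide":[0,0,-50],"dr":[0,0,0],"jaw":40},{"slide":[0,0,-100],"dr":[0,0,0],"jaw":40},{"slide":[0,0,-150],"dr":[0,0,0],"jaw":40},{"slide":[0,0,-150],"dr":[0,0,0],"jaw":40},{"slide":[0,0,-150],"dr":[0,0,0],"jaw":40},{"slide":[0,0,-150],"dr":[0,0,0],"jaw":40},{"slide":[0,0,-150],"dr":[0,0,0],"jaw":40}]'

```text
clock: 23.65
position: [426.8, 82.8, 176.8]
ee_rot: [0.093, 0.996, -0.001, -0.001]
contact_force: [-0.2, 0.2, -1.7]
gripper_width: 48.6
grasp_force: 62.7
```

Run:
```python
from fit import *
print(go([525.2,-339.5,40]).round(1))
```

```text
[-175.4 -396.4  137.1]
```

step_arm --motion '[{"slide":[-175,-396,0],"dr":[0,0,0],"jaw":40},{"slide":[-175,-396,0],"dr":[0,0,0],"jaw":40},{"slide":[-175,-396,0],"dr":[0,0,0],"jaw":40},{"slide":[-175,-396,0],"dr":[0,0,0],"jaw":40},{"slide":[-175,-396,0],"dr":[0,0,0],"jaw":40},{"slide":[-175,-396,0],"dr":[0,0,0],"jaw":40},{"slide":[-175,-396,0],"dr":[0,0,0],"jaw":40},{"slide":[-175,-396,20],"dr":[0,0,0],"jaw":40}]'

```text
clock: 24.65
position: [526.8, -342.9, 156.8]
ee_rot: [0.096, 0.995, -0.001, 0.001]
contact_force: [-0.4, 0.8, -0.8]
gripper_width: 48.4
grasp_force: 62.8
```

step_arm --motion '[{"slide":[0,0,30],"dr":[0,0,0],"jaw":40},{"slide":[0,0,60],"dr":[0,0,0],"jaw":40},{"slide":[0,0,85],"dr":[0,0,0],"jaw":40},{"slide":[0,0,105],"dr":[0,0,0],"jaw":40},{"slide":[0,0,117],"dr":[0,0,0],"jaw":40},{"slide":[0,0,117],"dr":[0,0,0],"jaw":40},{"slide":[0,0,117],"dr":[0,0,0],"jaw":40},{"slide":[0,0,117],"dr":[0,0,0],"jaw":40}]'

```text
clock: 25.65
position: [525.5, -338.4, 41.7]
ee_rot: [0.093, 0.996, -0.0, -0.001]
contact_force: [-2.2, 0.5, 5.2]
gripper_width: 48.8
grasp_force: 63.5
```

step_arm --motion '[{"slide":[0,0,1],"dr":[0,0,0],"jaw":68},{"slide":[0,0,1],"dr":[0,0,0],"jaw":68},{"slide":[0,0,1],"dr":[0,0,0],"jaw":68},{"slide":[0,0,-50],"dr":[0,0,0],"jaw":68},{"slide":[0,0,-100],"dr":[0,0,0],"jaw":68},{"slide":[20,50,-150],"dr":[0,0,0],"jaw":85},{"slide":[20,50,-170],"dr":[0,0,0],"jaw":60},{"slide":[20,50,-170],"dr":[0,0,0],"jaw":40}]'

```text
clock: 26.65
position: [516.9, -285.5, 214.0]
ee_rot: [0.093, 0.996, -0.001, 0.003]
contact_force: [0.0, 0.2, 0.1]
gripper_width: 50.8
grasp_force: 0.0
```

Run:
```python
from fit import *
import pickle
s=arm.read_state(); im=optics.get_image("wrist"); cv2.imwrite("pics/w7.png",im); sc=optics.get_image("scene"); cv2.imwrite("pics/s7.png",sc)
pickle.dump(s,open("s7.pkl","wb"))
print(s["position"],s["ee_rot"])
o=np.zeros((600,800,3),np.uint8); o[:400,:640]=im; x=cv2.resize(sc[120:220,170:290],None,fx=2,fy=2,interpolation=cv2.INTER_CUBIC); o[400:600,:240]=x
x=cv2.resize(im[40:170,160:330],None,fx=3,fy=3,interpolation=cv2.INTER_CUBIC)[:200]; o[400:600,245:245+x.shape[1]]=x
cv2.imwrite("pics/c7.png",o)
```

```text
[ 516.88244203 -285.51898695  213.96653287] [ 9.25104706e-02  9.95706491e-01 -7.15916071e-04  3.14392589e-03]
```

View pics/c7.png

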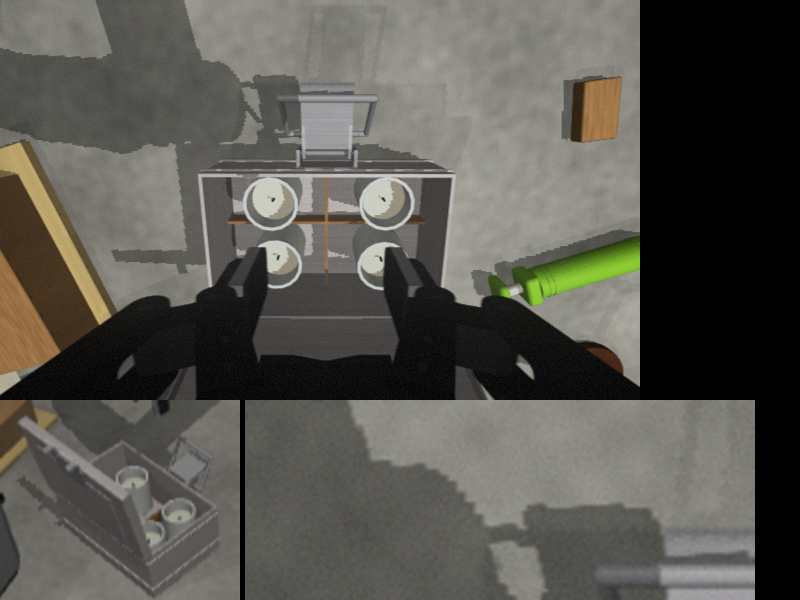

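All four cells hold a votive, front ones at (270,204) and (386,203), with equal rim sizes; checking heights against the scene view and measuring the bail.

Run:
```python
from fit import *
import pickle; s=pickle.load(open("s7.pkl","rb")); KV=cam("wrist",s); S=cam("scene")
for n,p in dict(FR=(525,-339,79),FL=(545,-233,79),BR=(586,-349,79),BL=(607,-243,79)).items():
    u=proj(S,p); print(n,((u-[170,120])*2+[0,400]).round(), proj(KV,p).round())
g=cv2.medianBlur(cv2.cvtColor(cv2.imread("pics/w7.png"),cv2.COLOR_BGR2GRAY),3)
c=cv2.HoughCircles(g,cv2.HOUGH_GRADIENT,1,30,param1=120,param2=20,minRadius=20,maxRadius=33); print(c[0][:6])
q,r=fit([(-70,109,100),(-70,-109,100),(-5,0,30)],[(454,174),(200,174),(326,218)],[571,-291,-.18],KV); print(q,r.tolist())
S0=cv2.imread("pics/s7.png"); x=cv2.resize(S0[125:205,180:290],None,fx=7,fy=7,interpolation=cv2.INTER_CUBIC); cv2.imwrite("pics/c8.png",x)
```

```text
FR [132. 476.] [270. 204.]
FL [178. 509.] [386. 204.]
BR [102. 497.] [274. 265.]
BL [148. 532.] [384. 266.]
[[268.5 202.5  25.7]
 [384.5 203.5  25.7]
 [381.5 266.5  24.1]
 [277.5 264.5  20.5]]
[ 5.71321408e+02 -2.93803241e+02 -1.85865398e-01] [[2.2, -0.6], [-2.5, -0.8], [0.4, 2.6]]
```

View pics/c8.png

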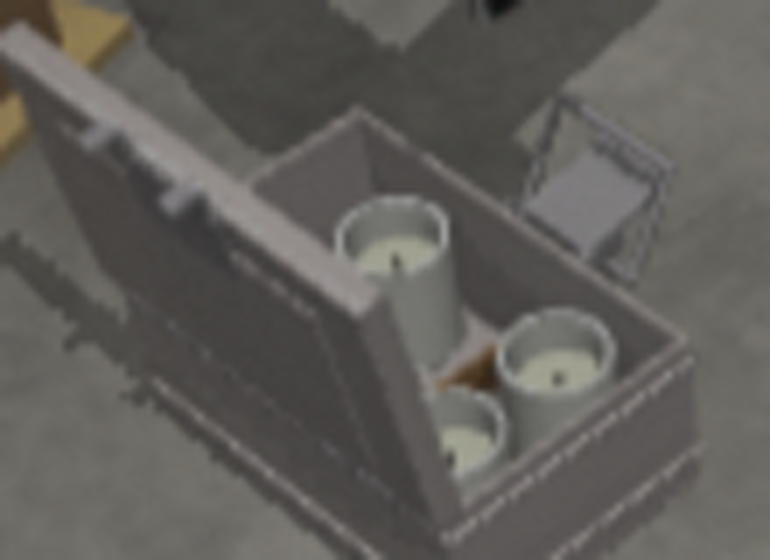

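```bash
cat >> fit.py <<'E'
Q=np.array([570.,-293.,-.186])
def tin(p):
    c,s=np.cos(Q[2]),np.sin(Q[2]); e=np.asarray(p)[:2]-Q[:2]; return np.array([c*e[0]+s*e[1],-s*e[0]+c*e[1],p[2]])
E
python3 - <<'E'
from fit import *
import pickle; s=pickle.load(open("s7.pkl","rb")); KV=cam("wrist",s); S=cam("scene")
w=lambda u:ray(KV,u); c=lambda u:ray(S,(180+u[0]/7,125+u[1]/7))
print("bar", tin(tri([w((327,98)),c((617,134))])), "ends",tin(tri([w((278,99)),c((560,98))])),tin(tri([w((376,98)),c((673,170))])))
print("lid corner",tin(pix(S,(180+5/7,125+35/7),241)))
st=arm.read_state(); print("tcp",tin(st["position"]),st["ee_rot"])
H=np.array([70,100])
for th in np.arange(1.9,-.01,-.19):
    d=np.array([-np.cos(th),np.sin(th)]); n=np.array([np.sin(th),np.cos(th)]); print(round(th,2),(H+115*d+6*n+[11,0]).round())
E
```

```text
bar [-129.29386897   -0.23827961  107.92642364] ends [-128.70353513  -38.08276675  107.05072255] [-129.02213079   37.17763069  109.76206478]
lid corner [  89.02747914 -112.23586606  241.        ]
tcp [-55.2733807   -2.7029423  210.26382573] [ 9.32940280e-02  9.95638520e-01  3.19263280e-04 -2.42815237e-04]
1.9 [124. 207.]
1.71 [103. 213.]
1.52 [ 81. 215.]
1.33 [ 59. 213.]
1.14 [ 38. 207.]
0.95 [ 19. 197.]
0.76 [  2. 184.]
0.57 [-13. 167.]
0.38 [-24. 148.]
0.19 [-31. 128.]
0.0 [-34. 106.]
```

step_arm --motion '[{"slide":[0,0,-60],"dr":[0,0,0],"jaw":0},{"slide":[0,20,-90],"dr":[0,0,0],"jaw":0},{"slide":[-55,58,-90],"dr":[0,0,0],"jaw":0},{"slide":[-110,58,-90],"dr":[0,0,0],"jaw":0},{"slide":[-165,58,-90],"dr":[0,0,0],"jaw":0},{"slide":[-200,58,-90],"dr":[0,0,0],"jaw":0},{"slide":[-200,58,-90],"dr":[0,0,0],"jaw":0},{"slide":[-200,58,-90],"dr":[0,0,0],"jaw":0}]'

```text
clock: 27.75
position: [722.2, -266.3, 298.8]
ee_rot: [0.094, 0.996, 0.0, -0.002]
contact_force: [-1.4, 0.4, 0.2]
gripper_width: 0.0
grasp_force: 0.0
```

Run:
```python
from fit import *
s=arm.read_state(); print(tin(s["position"]),s["ee_rot"],s["contact_force"],s["joints"].round(2))
cv2.imwrite("pics/w9.png",optics.get_image("wrist"))
```

```text
[144.6175931   54.42124113 298.82363771] [ 9.35458318e-02  9.95613585e-01  5.61382210e-05 -1.66213365e-03] [-1.36541152  0.42010644  0.22679968] [-0.14  0.63  0.65  0.   -1.59 -1.61]
```

View pics/w9.png

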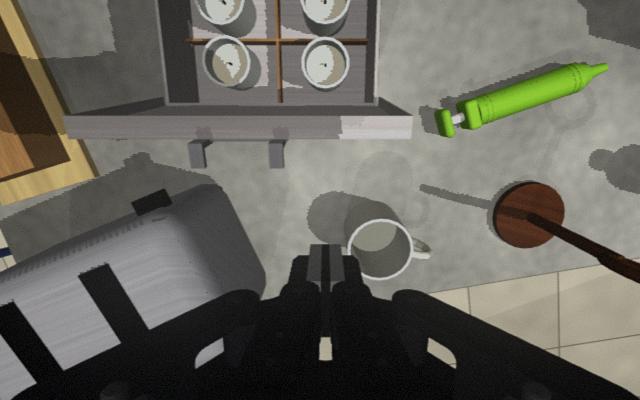

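step_arm --motion '[{"slide":[0,0,55],"dr":[0,0,0],"jaw":0},{"slide":[0,0,92],"dr":[0,0,0],"jaw":0},{"slide":[20,0,92],"dr":[0,0,0],"jaw":0},{"slide":[31,0,89],"dr":[0,0,0],"jaw":0},{"slide":[42,0,86],"dr":[0,0,0],"jaw":0},{"slide":[53,0,84],"dr":[0,0,0],"jaw":0},{"slide":[64,0,84],"dr":[0,0,0],"jaw":0},{"slide":[76,0,85],"dr":[0,0,0],"jaw":0}]'

```text
clock: 28.8
position: [647.4, -251.5, 215.9]
ee_rot: [0.093, 0.996, 0.0, 0.0]
contact_force: [0.3, -0.9, -0.9]
gripper_width: 0.2
grasp_force: 0.0
```

step_arm --motion '[{"slide":[10,0,1],"dr":[0,0,0],"jaw":0},{"slide":[20,0,4],"dr":[0,0,0],"jaw":0},{"slide":[31,0,8],"dr":[0,0,0],"jaw":0},{"slide":[41,0,12],"dr":[0,0,0],"jaw":0},{"slide":[50,0,17],"dr":[0,0,0],"jaw":0},{"slide":[59,0,24],"dr":[0,0,0],"jaw":0},{"slide":[67,0,30],"dr":[0,0,0],"jaw":0},{"slide":[75,0,38],"dr":[0,0,0],"jaw":0}]'

```text
clock: 29.8
position: [573.9, -237.7, 177.4]
ee_rot: [0.093, 0.996, -0.0, 0.0]
contact_force: [-0.4, -0.2, 0.8]
gripper_width: 0.1
grasp_force: 0.0
```

step_arm --motion '[{"slide":[7,0,9],"dr":[0,0,0],"jaw":0},{"slide":[13,0,18],"dr":[0,0,0],"jaw":0},{"slide":[18,0,28],"dr":[0,0,0],"jaw":0},{"slide":[22,0,38],"dr":[0,0,0],"jaw":0},{"slide":[26,0,48],"dr":[0,0,0],"jaw":0},{"slide":[29,0,58],"dr":[0,0,0],"jaw":0},{"slide":[32,0,68],"dr":[0,0,0],"jaw":0},{"slide":[33,0,70],"dr":[0,0,0],"jaw":0}]'

```text
clock: 30.8
position: [541.3, -231.5, 106.9]
ee_rot: [0.093, 0.996, 0.0, -0.001]
contact_force: [-0.5, 0.0, 0.1]
gripper_width: 0.1
grasp_force: 0.0
```

Run:
```python
from fit import *
s=arm.read_state(); print(tin(s["position"]),s["ee_rot"],s["contact_force"])
```

```text
[-39.60740977  55.12629159 106.88425405] [ 9.32579246e-02  9.95641646e-01  8.93861384e-05 -8.15092823e-04] [-0.50846029  0.00331535  0.05186182]
```

step_arm --motion '[{"slide":[0,0,2],"dr":[0,0,0],"jaw":0},{"slide":[0,0,3],"dr":[0,0,0],"jaw":0},{"slide":[0,0,4],"dr":[0,0,0],"jaw":0},{"slide":[0,0,4],"dr":[0,0,0],"jaw":0},{"slide":[0,0,4],"dr":[0,0,0],"jaw":0},{"slide":[0,0,4],"dr":[0,0,0],"jaw":0},{"slide":[0,0,4],"dr":[0,0,0],"jaw":0},{"slide":[0,0,4],"dr":[0,0,0],"jaw":0}]'

```text
clock: 31.8
position: [541.9, -231.6, 103.9]
ee_rot: [0.093, 0.996, 0.0, 0.0]
contact_force: [0.2, 0.2, -0.0]
gripper_width: 0.2
grasp_force: 0.0
```

Run:
```python
from fit import *
s=arm.read_state(); print(tin(s["position"]),s["contact_force"])
im=optics.get_image("wrist"); sc=optics.get_image("scene"); cv2.imwrite("pics/s10.png",sc)
x=cv2.resize(sc[110:210,170:290],None,fx=5,fy=5,interpolation=cv2.INTER_CUBIC)
y=cv2.resize(im,(200,125)); x[:125,400:]=y; cv2.imwrite("pics/c10.png",x); cv2.imwrite("pics/w10.png",im)
```

```text
[-38.93163494  55.12228317 103.90708333] [ 0.21812742  0.24059544 -0.04680372]
```

View pics/c10.png

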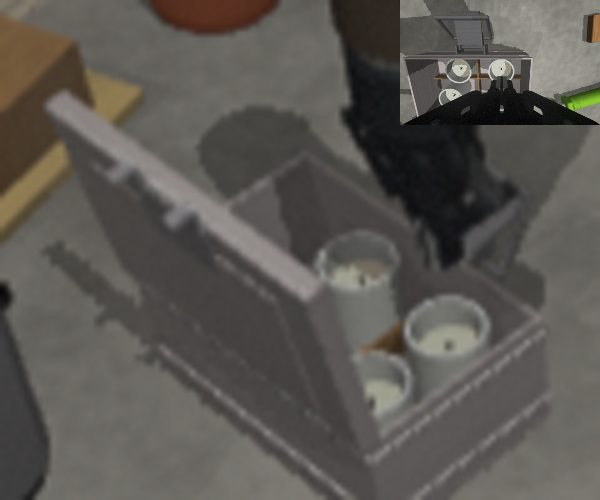

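The lid is still fully open (top edge corner at scene ≈(182,130)) although the fingertips swept through; I'll repeat it in steps and watch the force.

Run:
```python
from fit import *
s=dict(position=np.array([722.2,-266.3,298.8]),ee_rot=np.array([.09355,.99561,.00006,-.00166])); KV=cam("wrist",s); S=cam("scene")
print("TCP px",proj(KV,s["position"]))
for z in (200,241): print(z,[tin(pix(KV,u,z)).round() for u in [(66,115),(66,138),(412,138),(408,115),(198,165),(167,103)]])
sc=lambda u:ray(S,(170+u[0]/5,110+u[1]/5))
print("corner -y back?",tin(tri([ray(KV,(66,138)),sc((47,103))])),tin(tri([ray(KV,(412,138)),sc((310,295))])))
```

```text
TCP px [323.9211874  239.48524374]
200 [array([  81., -143.,  200.]), array([  98., -146.,  200.]), array([ 98., 123., 200.]), array([ 81., 118., 200.]), array([119., -46., 200.]), array([ 72., -65., 200.])]
241 [array([  80., -113.,  241.]), array([  95., -116.,  241.]), array([ 95., 112., 241.]), array([ 81., 109., 241.]), array([113., -31., 241.]), array([ 73., -47., 241.])]
corner -y back? [  94.28877928 -112.76924066  242.90455443] [ 93.83167638 112.62094556 243.37768132]
```

step_arm --motion '[{"slide":[0,0,-50],"dr":[0,0,0],"jaw":0},{"slide":[0,0,-110],"dr":[0,0,0],"jaw":0},{"slide":[0,0,-170],"dr":[0,0,0],"jaw":0},{"slide":[0,0,-196],"dr":[0,0,0],"jaw":0},{"slide":[-60,0,-196],"dr":[0,0,0],"jaw":0},{"slide":[-120,0,-196],"dr":[0,0,0],"jaw":0},{"slide":[-174,0,-196],"dr":[0,0,0],"jaw":0},{"slide":[-174,0,-196],"dr":[0,0,0],"jaw":0}]'

```text
clock: 32.9
position: [715.6, -263.7, 291.9]
ee_rot: [0.093, 0.996, 0.001, -0.004]
contact_force: [-0.6, 0.2, -1.4]
gripper_width: -0.0
grasp_force: 0.0
```

step_arm --motion '[{"slide":[0,0,40],"dr":[0,0,0],"jaw":0},{"slide":[0,0,80],"dr":[0,0,0],"jaw":0},{"slide":[0,0,100],"dr":[0,0,0],"jaw":0},{"slide":[0,0,100],"dr":[0,0,0],"jaw":0},{"slide":[0,0,100],"dr":[0,0,0],"jaw":0},{"slide":[0,0,100],"dr":[0,0,0],"jaw":0},{"slide":[0,0,100],"dr":[0,0,0],"jaw":0},{"slide":[0,0,100],"dr":[0,0,0],"jaw":0}]'

```text
clock: 33.9
position: [713.0, -263.9, 200.3]
ee_rot: [0.093, 0.996, -0.0, 0.0]
contact_force: [0.7, -0.2, -0.2]
gripper_width: -0.1
grasp_force: 0.0
```

step_arm --motion '[{"slide":[10,0,0],"dr":[0,0,0],"jaw":0},{"slide":[20,0,0],"dr":[0,0,0],"jaw":0},{"slide":[30,0,0],"dr":[0,0,0],"jaw":0},{"slide":[40,0,0],"dr":[0,0,0],"jaw":0},{"slide":[45,0,0],"dr":[0,0,0],"jaw":0},{"slide":[50,0,0],"dr":[0,0,0],"jaw":0},{"slide":[55,0,0],"dr":[0,0,0],"jaw":0},{"slide":[60,0,0],"dr":[0,0,0],"jaw":0}]'

```text
clock: 34.9
position: [653.8, -252.8, 199.8]
ee_rot: [0.093, 0.996, -0.0, 0.0]
contact_force: [2.8, -0.1, 1.4]
gripper_width: -0.3
grasp_force: 1.1
```

Run:
```python
from fit import *
s=arm.read_state(); print(tin(s["position"]),s["contact_force"])
im=optics.get_image("wrist"); sc=optics.get_image("scene")
x=cv2.resize(sc[110:210,170:290],None,fx=4,fy=4,interpolation=cv2.INTER_CUBIC)
o=np.zeros((400,800,3),np.uint8); o[:,:480]=x; o[:200,480:]=cv2.resize(im,(320,200)); cv2.imwrite("pics/c11.png",o)
```

```text
[ 74.86795103  55.03280877 199.79776519] [ 2.773239   -0.0608957   1.42588775]
```

View pics/c11.png

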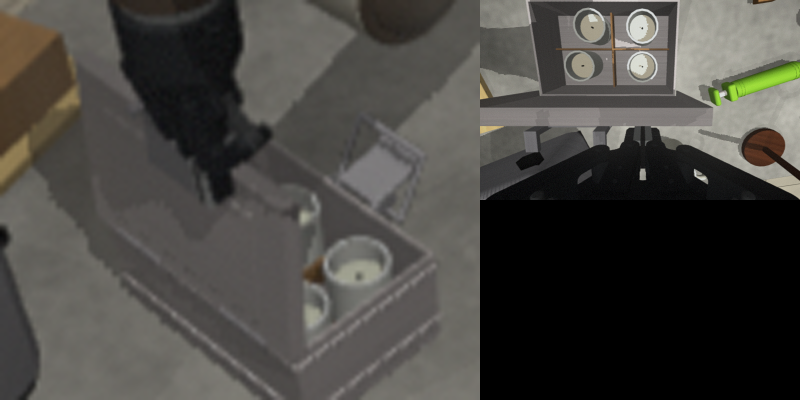

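Contact now (2.8 N), lid about upright with the fingertip behind it; continuing along the arc.

step_arm --motion '[{"slide":[13,0,-3],"dr":[0,0,0],"jaw":0},{"slide":[23,0,-2],"dr":[0,0,0],"jaw":0},{"slide":[33,0,0],"dr":[0,0,0],"jaw":0},{"slide":[43,0,4],"dr":[0,0,0],"jaw":0},{"slide":[53,0,9],"dr":[0,0,0],"jaw":0},{"slide":[62,0,14],"dr":[0,0,0],"jaw":0},{"slide":[70,0,21],"dr":[0,0,0],"jaw":0},{"slide":[77,0,28],"dr":[0,0,0],"jaw":0}]'

```text
clock: 36.0
position: [577.5, -238.5, 171.3]
ee_rot: [0.093, 0.996, -0.0, -0.0]
contact_force: [0.4, 0.4, 2.6]
gripper_width: 0.3
grasp_force: 0.8
```

step_arm --motion '[{"slide":[7,0,8],"dr":[0,0,0],"jaw":0},{"slide":[13,0,17],"dr":[0,0,0],"jaw":0},{"slide":[18,0,26],"dr":[0,0,0],"jaw":0},{"slide":[22,0,35],"dr":[0,0,0],"jaw":0},{"slide":[25,0,45],"dr":[0,0,0],"jaw":0},{"slide":[27,0,55],"dr":[0,0,0],"jaw":0},{"slide":[28,0,62],"dr":[0,0,0],"jaw":0},{"slide":[28,0,66],"dr":[0,0,0],"jaw":0}]'

```text
clock: 37.0
position: [550.5, -233.2, 105.1]
ee_rot: [0.093, 0.996, 0.0, -0.0]
contact_force: [-0.3, 0.1, 1.3]
gripper_width: -0.3
grasp_force: 0.5
```

Run:
```python
from fit import *
s=arm.read_state(); print(tin(s["position"]),s["contact_force"])
```

```text
[-30.22210428  55.11347196 105.14749574] [-0.28550991  0.11421413  1.30153144]
```

step_arm --motion '[{"slide":[0,0,1],"dr":[0,0,0],"jaw":0},{"slide":[0,0,2],"dr":[0,0,0],"jaw":0},{"slide":[0,0,3],"dr":[0,0,0],"jaw":0},{"slide":[0,0,3],"dr":[0,0,0],"jaw":0},{"slide":[0,0,3],"dr":[0,0,0],"jaw":0},{"slide":[0,0,3],"dr":[0,0,0],"jaw":0},{"slide":[0,0,3],"dr":[0,0,0],"jaw":0},{"slide":[0,0,3],"dr":[0,0,0],"jaw":0}]'

```text
clock: 38.0
position: [550.9, -233.3, 102.9]
ee_rot: [0.093, 0.996, -0.0, 0.0]
contact_force: [0.0, -0.2, 0.8]
gripper_width: -0.1
grasp_force: 0.4
```

step_arm --motion '[{"slide":[0,0,1],"dr":[0,0,0],"jaw":0},{"slide":[0,0,2],"dr":[0,0,0],"jaw":0},{"slide":[0,0,3],"dr":[0,0,0],"jaw":0},{"slide":[0,0,4],"dr":[0,0,0],"jaw":0},{"slide":[0,0,4],"dr":[0,0,0],"jaw":0},{"slide":[0,0,4],"dr":[0,0,0],"jaw":0},{"slide":[0,0,4],"dr":[0,0,0],"jaw":0},{"slide":[0,0,4],"dr":[0,0,0],"jaw":0}]'

```text
clock: 39.0
position: [550.8, -233.3, 98.8]
ee_rot: [0.093, 0.996, 0.0, 0.0]
contact_force: [0.0, -0.2, -0.4]
gripper_width: 0.0
grasp_force: 0.0
```

Run:
```python
from fit import *
s=arm.read_state(); print(tin(s["position"]),s["contact_force"])
im=optics.get_image("wrist"); sc=optics.get_image("scene"); cv2.imwrite("pics/w12.png",im); cv2.imwrite("pics/s12.png",sc)
x=cv2.resize(sc[110:210,170:290],None,fx=4,fy=4,interpolation=cv2.INTER_CUBIC)
o=np.zeros((400,800,3),np.uint8); o[:,:480]=x; o[:200,480:]=cv2.resize(im,(320,200)); cv2.imwrite("pics/c12.png",o)
```

```text
[-29.90286937  55.15413776  98.80042541] [ 0.02781891 -0.23655914 -0.38731117]
```

View pics/c12.png

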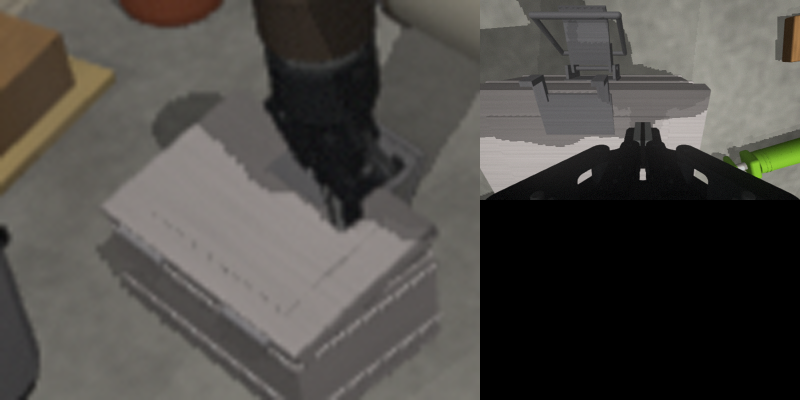

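Run:
```python
from fit import *
S=cam("scene")
f=lambda u:((u-[170,110])*4).round()
for th in (0,.1,.2,.3):
    H=np.array([70,100]);d=np.array([-np.cos(th),np.sin(th)]); n=np.array([np.sin(th),np.cos(th)])
    for y in (112,-112):
        e=H+145*d+6*n; print(th,y,f(proj(S,fr(Q,(e[0],y,e[1])))), f(proj(S,fr(Q,(70+6*n[0],y,100+6*n[1])))))
s=dict(position=np.array([550.8,-233.3,98.8]),ee_rot=np.array([.0933,.99564,0,0])); KV=cam("wrist",s)
for th in (0,.1,.2):
    d=np.array([-np.cos(th),np.sin(th)]); n=np.array([np.sin(th),np.cos(th)]); e=H+145*d+6*n; print(th,[(proj(KV,fr(Q,(e[0],y,e[1])))/2+[480,0]).round() for y in (112,25,-25)])
```

```text
0 112 [442. 244.] [298. 352.]
0 -112 [248. 108.] [104. 201.]
0.1 112 [440. 231.] [297. 352.]
0.1 -112 [244.  95.] [103. 202.]
0.2 112 [436. 220.] [297. 353.]
0.2 -112 [239.  84.] [102. 202.]
0.3 112 [431. 210.] [296. 353.]
0.3 -112 [232.  73.] [102. 203.]
0 [array([701.,  78.]), array([610.,  78.]), array([558.,  78.])]
0.1 [array([706.,  82.]), array([608.,  82.]), array([551.,  82.])]
0.2 [array([713.,  88.]), array([604.,  88.]), array([542.,  88.])]
```

View pics/w12.png

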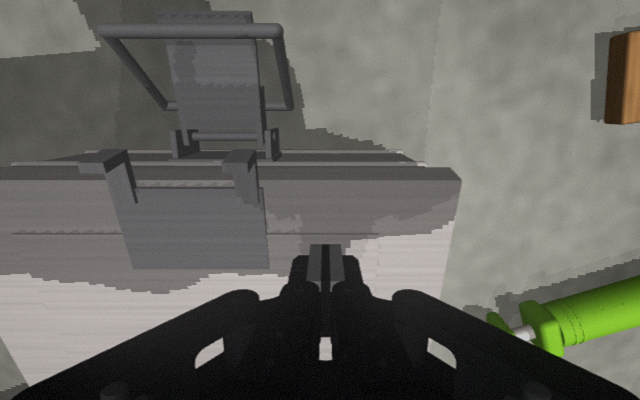

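The lid is ajar (~0.2 rad; its front edge at v≈181 in the wrist view). I'm out of pictures to view, so from here I measure lines in the images by program.

```bash
cat > lid.py <<'E'
from fit import *
def lines(th):
    H=np.array([70,100]);d=np.array([-np.cos(th),np.sin(th)]); n=np.array([np.sin(th),np.cos(th)])
    a=H+145*d+6*n; b=H+6*n; c=H+145*d
    P=lambda q,y:(q[0],y,q[1])
    return [(P(a,-112),P(a,112)),(P(c,-112),P(c,112)),(P(a,112),P(b,112)),(P(a,-112),P(b,-112))]
def score(im,KV,L):
    g=cv2.GaussianBlur(cv2.cvtColor(im,cv2.COLOR_BGR2GRAY),(0,0),1).astype(np.float32)
    gx,gy=cv2.Sobel(g,cv2.CV_32F,1,0),cv2.Sobel(g,cv2.CV_32F,0,1); tot=0;cnt=0
    for p,q in L:
        u=np.array([proj(KV,fr(Q,np.array(p)+(np.array(q)-p)*t)) for t in np.linspace(.02,.98,60)]).astype(np.float32)
        t=u[-1]-u[0]; n=np.array([-t[1],t[0]])/(np.linalg.norm(t)+1e-6)
        ok=(u[:,0]>2)&(u[:,0]<637)&(u[:,1]>2)&(u[:,1]<397)
        m=lambda a:cv2.remap(a,u[None,:,0],u[None,:,1],cv2.INTER_LINEAR)[0]
        v=np.abs(m(gx)*n[0]+m(gy)*n[1]); v=np.minimum(v,60)*ok; tot+=v.sum();cnt+=ok.sum()
    return tot/max(cnt,1)
def angle(im,KV,g=np.arange(0,1.9,.02)):
    s=np.array([score(im,KV,lines(t)) for t in g]); o=np.argsort(-s)[:5]; return [(round(float(g[i]),2),round(float(s[i]),1)) for i in o]
if __name__=="__main__":
    s=arm.read_state(); print(tin(s["position"]).round(1),s["contact_force"].round(1))
    print("wrist",angle(optics.get_image("wrist"),cam("wrist",s))); print("scene",angle(optics.get_image("scene"),cam("scene")))
E
python3 - <<'E'
from lid import *
print(angle(cv2.imread("pics/s7.png"),cam("scene")),angle(cv2.imread("pics/s12.png"),cam("scene")))
s=dict(position=np.array([550.8,-233.3,98.8]),ee_rot=np.array([.0933,.99564,0,0])); print(angle(cv2.imread("pics/w12.png"),cam("wrist",s)))
KV=cam("wrist",s); print([proj(KV,np.array([550.8,-233.3,z])).round() for z in (98.8,110,126)])
E
```

```text
[(1.74, 54.1), (1.72, 53.7), (1.68, 44.3), (1.76, 44.0), (1.62, 41.0)] [(0.14, 38.5), (0.16, 38.5), (0.18, 38.3), (0.2, 37.9), (0.12, 37.5)]
[(0.12, 31.2), (0.1, 26.5), (0.08, 25.7), (0.26, 24.3), (0.22, 23.4)]
[array([324., 239.]), array([324., 248.]), array([324., 261.])]
```

step_arm --motion '[{"slide":[0,0,-30],"dr":[0,0,0],"jaw":0},{"slide":[0,-20,-60],"dr":[0,0,0],"jaw":0},{"slide":[30,-55,-60],"dr":[0,0,0],"jaw":0},{"slide":[30,-55,-50],"dr":[0,0,0],"jaw":0},{"slide":[30,-55,-35],"dr":[0,0,0],"jaw":0},{"slide":[30,-55,-20],"dr":[0,0,0],"jaw":0},{"slide":[30,-55,-12],"dr":[0,0,0],"jaw":0},{"slide":[30,-55,-12],"dr":[0,0,0],"jaw":0}]'

```text
clock: 40.1
position: [510.9, -281.3, 109.6]
ee_rot: [0.093, 0.996, 0.0, -0.001]
contact_force: [-0.2, -0.2, 0.5]
gripper_width: -0.1
grasp_force: 0.0
```

```bash
python3 lid.py
```

```text
[-60.3   0.6 109.6] [-0.2 -0.2  0.5]
wrist [(0.04, 32.1), (0.08, 30.4), (0.12, 29.7), (0.02, 29.3), (0.0, 26.5)]
scene [(0.16, 50.3), (0.18, 50.3), (0.2, 50.1), (0.22, 49.4), (0.14, 49.1)]
```

step_arm --motion '[{"slide":[0,0,1],"dr":[0,0,0],"jaw":0},{"slide":[0,0,2],"dr":[0,0,0],"jaw":0},{"slide":[0,0,3],"dr":[0,0,0],"jaw":0},{"slide":[0,0,4],"dr":[0,0,0],"jaw":0},{"slide":[0,0,5],"dr":[0,0,0],"jaw":0},{"slide":[0,0,6],"dr":[0,0,0],"jaw":0},{"slide":[0,0,7],"dr":[0,0,0],"jaw":0},{"slide":[0,0,8],"dr":[0,0,0],"jaw":0}]'

```text
clock: 41.2
position: [511.0, -281.8, 102.9]
ee_rot: [0.093, 0.996, -0.0, -0.0]
contact_force: [-0.1, 0.4, 1.0]
gripper_width: -0.2
grasp_force: 0.4
```

```bash
python3 lid.py
```

```text
[-6.000e+01  1.000e-01  1.029e+02] [-0.1  0.4  1. ]
wrist [(0.02, 32.9), (0.08, 31.4), (0.04, 31.3), (0.0, 26.1), (0.2, 25.6)]
scene [(0.16, 52.2), (0.14, 52.1), (0.18, 52.0), (0.2, 51.5), (0.22, 50.9)]
```

step_arm --motion '[{"slide":[0,0,1],"dr":[0,0,0],"jaw":0},{"slide":[0,0,2],"dr":[0,0,0],"jaw":0},{"slide":[0,0,3],"dr":[0,0,0],"jaw":0},{"slide":[0,0,4],"dr":[0,0,0],"jaw":0},{"slide":[0,0,5],"dr":[0,0,0],"jaw":0},{"slide":[0,0,6],"dr":[0,0,0],"jaw":0},{"slide":[0,0,7],"dr":[0,0,0],"jaw":0},{"slide":[0,0,8],"dr":[0,0,0],"jaw":0}]'

```text
clock: 42.3
position: [511.1, -281.8, 94.8]
ee_rot: [0.093, 0.996, -0.0, 0.0]
contact_force: [-0.6, 0.0, 0.5]
gripper_width: -0.0
grasp_force: 0.4
```

```bash
python3 lid.py
```

```text
[-60.    0.1  94.8] [-0.6  0.   0.5]
wrist [(0.02, 30.8), (0.14, 24.2), (0.0, 23.3), (0.04, 21.6), (0.06, 21.5)]
scene [(0.1, 53.5), (0.12, 53.3), (0.14, 52.6), (0.08, 52.4), (0.16, 51.9)]
```

step_arm --motion '[{"slide":[0,0,1],"dr":[0,0,0],"jaw":0},{"slide":[0,0,2],"dr":[0,0,0],"jaw":0},{"slide":[0,0,3],"dr":[0,0,0],"jaw":0},{"slide":[0,0,4],"dr":[0,0,0],"jaw":0},{"slide":[0,0,5],"dr":[0,0,0],"jaw":0},{"slide":[0,0,6],"dr":[0,0,0],"jaw":0},{"slide":[0,0,6],"dr":[0,0,0],"jaw":0},{"slide":[0,0,6],"dr":[0,0,0],"jaw":0}]'

```text
clock: 43.4
position: [511.2, -281.8, 88.8]
ee_rot: [0.093, 0.996, 0.0, 0.0]
contact_force: [-0.4, -0.6, 0.0]
gripper_width: -0.2
grasp_force: 0.0
```

```bash
python3 lid.py
python3 - <<'E'
from lid import *
cv2.imwrite("pics/s13.png",optics.get_image("scene"))
im=optics.get_image("wrist"); cv2.imwrite("pics/w13.png",im)
g=cv2.cvtColor(im,cv2.COLOR_BGR2GRAY)
for u in (300,360,400): print(u,[int(x) for x in g[100:260:4,u]])
E
```

```text
[-59.8   0.2  88.8] [-0.4 -0.6  0. ]
wrist [(0.02, 33.0), (0.0, 26.1), (0.1, 24.9), (0.14, 23.4), (0.06, 22.9)]
scene [(0.08, 53.9), (0.06, 53.6), (0.1, 53.5), (0.04, 52.2), (0.12, 52.1)]
300 [98, 104, 86, 77, 95, 94, 95, 95, 95, 95, 100, 110, 107, 107, 105, 110, 93, 94, 97, 95, 93, 92, 85, 102, 117, 65, 62, 62, 66, 57, 90, 92, 76, 77, 76, 113, 69, 94, 101, 32]
360 [93, 103, 82, 80, 91, 98, 98, 98, 92, 95, 98, 94, 95, 96, 96, 97, 97, 99, 95, 96, 89, 97, 96, 93, 98, 94, 65, 63, 60, 59, 89, 93, 79, 78, 75, 116, 70, 96, 94, 95]
400 [101, 106, 84, 57, 64, 65, 57, 64, 58, 80, 145, 146, 152, 148, 153, 148, 148, 141, 138, 90, 96, 90, 94, 72, 121, 74, 66, 77, 76, 78, 80, 97, 81, 78, 77, 133, 134, 133, 132, 136]
```

step_arm --motion '[{"slide":[0,0,2],"dr":[0,0,0],"jaw":0},{"slide":[0,0,4],"dr":[0,0,0],"jaw":0},{"slide":[0,0,5],"dr":[0,0,0],"jaw":0},{"slide":[0,0,6],"dr":[0,0,0],"jaw":0},{"slide":[0,0,7],"dr":[0,0,0],"jaw":0},{"slide":[0,0,8],"dr":[0,0,0],"jaw":0},{"slide":[0,0,8],"dr":[0,0,0],"jaw":0},{"slide":[0,0,8],"dr":[0,0,0],"jaw":0}]'

```text
clock: 44.6
position: [511.3, -281.8, 80.8]
ee_rot: [0.093, 0.996, 0.0, 0.0]
contact_force: [-1.0, 0.6, -0.3]
gripper_width: 0.0
grasp_force: 0.0
```

```bash
python3 lid.py
```

```text
[-59.8   0.2  80.8] [-1.   0.6 -0.3]
wrist [(0.04, 23.3), (0.1, 23.2), (0.06, 21.8), (0.08, 20.0), (0.02, 14.5)]
scene [(0.04, 54.5), (0.02, 54.3), (0.0, 53.3), (0.06, 53.2), (0.08, 50.2)]
```

step_arm --motion '[{"slide":[0,0,2],"dr":[0,0,0],"jaw":0},{"slide":[0,0,4],"dr":[0,0,0],"jaw":0},{"slide":[0,0,5],"dr":[0,0,0],"jaw":0},{"slide":[0,0,6],"dr":[0,0,0],"jaw":0},{"slide":[0,0,6],"dr":[0,0,0],"jaw":0},{"slide":[0,0,6],"dr":[0,0,0],"jaw":0},{"slide":[0,0,6],"dr":[0,0,0],"jaw":0},{"slide":[0,0,6],"dr":[0,0,0],"jaw":0}]'

```text
clock: 45.7
position: [511.1, -281.9, 76.6]
ee_rot: [0.093, 0.996, -0.0, 0.0]
contact_force: [-2.5, 2.3, 8.7]
gripper_width: -0.3
grasp_force: 4.7
```

```bash
python3 lid.py
```

```text
[-59.9   0.1  76.6] [-2.5  2.3  8.7]
wrist [(0.02, 24.4), (0.06, 23.5), (0.08, 18.7), (0.04, 17.9), (0.3, 16.3)]
scene [(0.0, 54.8), (0.02, 54.6), (0.04, 52.5), (0.06, 49.0), (0.08, 44.8)]
```

Run:
```python
from fit import *
cv2.imwrite("pics/w14.png",optics.get_image("wrist"))
for n in ("w9","w12","w13","w14"):
    g=cv2.cvtColor(cv2.imread(f"pics/{n}.png"),cv2.COLOR_BGR2GRAY)
    print(n,"col316",[int(x) for x in g[230:290:3,316]]); print("   col335",[int(x) for x in g[230:290:3,335]])
g=cv2.cvtColor(cv2.imread("pics/w14.png"),cv2.COLOR_BGR2GRAY)
```

```text
w9 col316 [103, 103, 103, 153, 157, 62, 66, 60, 61, 57, 54, 58, 56, 60, 60, 59, 59, 84, 58, 28]
   col335 [107, 100, 104, 100, 102, 58, 61, 61, 65, 58, 57, 59, 56, 58, 55, 58, 57, 81, 34, 22]
w12 col316 [107, 87, 111, 104, 108, 62, 63, 67, 62, 60, 62, 61, 62, 62, 57, 61, 57, 84, 57, 24]
   col335 [105, 90, 106, 107, 105, 67, 63, 62, 62, 65, 61, 62, 62, 64, 59, 59, 61, 85, 37, 26]
w13 col316 [78, 75, 79, 120, 114, 61, 68, 60, 63, 61, 64, 67, 63, 70, 66, 63, 64, 88, 62, 22]
   col335 [80, 77, 78, 112, 117, 62, 63, 64, 63, 66, 62, 63, 69, 62, 67, 66, 66, 89, 40, 25]
w14 col316 [70, 70, 114, 120, 67, 59, 62, 62, 67, 66, 63, 62, 63, 62, 66, 59, 61, 87, 60, 19]
   col335 [71, 72, 114, 118, 68, 64, 70, 69, 66, 59, 62, 64, 63, 63, 66, 61, 63, 91, 33, 22]
```

Run:
```python
from fit import *
S=cam("scene"); f=lambda u:((u-[170,110])*4).round()
for z in (98.8,110,120,127): print("c12",z,f(proj(S,(550.8,-233.3,z))))
print("c11",[f(proj(S,(653.8,-252.8,z))) for z in (200,210,230)], "c10(5x)",[((proj(S,(541.9,-231.6,z))-[170,110])*5).round() for z in (104,130)])
T=cam("top"); s=arm.read_state(); j=s["joints"]; print(j, s["position"])
```

```text
c12 98.8 [348. 245.]
c12 110 [347. 235.]
c12 120 [345. 226.]
c12 127 [344. 219.]
c11 [array([221., 225.]), array([218., 215.]), array([214., 194.])] c10(5x) [array([445., 293.]), array([441., 262.])]
[-2.26311294e-01  4.32640927e-01 -2.61375448e-01  7.14791691e-04
 -8.76112194e-01 -1.53099817e+00] [ 511.1562534  -281.86236917   76.64318589]
```

Run:
```python
from fit import *
import pickle; s=pickle.load(open("s7.pkl","rb")); S=cam("scene"); T=cam("top")
c=lambda u:ray(S,(180+u[0]/7,125+u[1]/7)); t=lambda u:ray(T,(375+u[0]/4,130+u[1]/4))
print("scene+top bar",tin(tri([c((617,134)),t((215,470))])))
for dz in (0,10,20,28):
    s2=dict(s); s2["position"]=s["position"]+[0,0,dz]; KV=cam("wrist",s2)
    r=[ray(KV,(327,98)),c((617,134))]; p=tri(r); res=[np.linalg.norm((p-o)-d*((p-o)@d)) for o,d in r]
    e=np.linalg.norm(tri([ray(KV,(278,99)),c((560,98))])-tri([ray(KV,(376,98)),c((673,170))]))
    q,rr=fit([(-70,109,100),(-70,-109,100)],[(454,174),(200,174)],[571,-291,-.18],KV)
    print(dz,tin(p).round(1),np.round(res,1),"len",e.round(1),q.round(2),rr.tolist())
    print("   v FR scene vs wrist", tin(pix(KV,(270,204),79)).round(1), tin(pix(S,(236.4,158.3),79)).round(1))
```

```text
scene+top bar [-132.70191214   -5.53300647  102.69381693]
0 [-129.3   -0.2  107.9] [0.5 0.5] len 75.3 [ 5.7216e+02 -2.9377e+02 -1.9000e-01] [[2.3, 0.2], [-2.3, 0.2]]
   v FR scene vs wrist [-35.8 -53.1  79. ] [-35.7 -50.6  79. ]
10 [-129.5   -0.3  107.8] [0.4 0.4] len 77.6 [ 5.7361e+02 -2.9399e+02 -1.9000e-01] [[-2.1, -0.2], [2.1, -0.2]]
   v FR scene vs wrist [-33.1 -54.7  79. ] [-35.7 -50.6  79. ]
20 [-129.7   -0.3  107.7] [0.2 0.2] len 80.0 [ 5.7509e+02 -2.9422e+02 -1.9000e-01] [[-6.1, -0.6], [6.1, -0.6]]
   v FR scene vs wrist [-30.3 -56.4  79. ] [-35.7 -50.6  79. ]
28 [-129.8   -0.3  107.5] [0.1 0.1] len 81.9 [ 5.7629e+02 -2.9440e+02 -1.9000e-01] [[-9.2, -0.9], [9.2, -0.8]]
   v FR scene vs wrist [-28.1 -57.8  79. ] [-35.7 -50.6  79. ]
```

step_arm --motion '[{"slide":[0,0,-40],"dr":[0,0,0],"jaw":0},{"slide":[0,0,-80],"dr":[0,0,-1.3],"jaw":30},{"slide":[35,0,-80],"dr":[0,0,-2.6],"jaw":30},{"slide":[69,0,-80],"dr":[0,0,-3.9],"jaw":30},{"slide":[69,0,-80],"dr":[0,0,-5.2],"jaw":30},{"slide":[69,0,-80],"dr":[0,0,-6.5],"jaw":30},{"slide":[69,0,-80],"dr":[0,0,-7.8],"jaw":30},{"slide":[69,0,-80],"dr":[0,0,-9.1],"jaw":30}]'

```text
clock: 46.85
position: [443.2, -268.9, 154.7]
ee_rot: [-0.518, 0.855, 0.0, 0.0]
contact_force: [-0.8, 0.4, 0.1]
gripper_width: 30.0
grasp_force: 0.0
```

step_arm --motion '[{"slide":[0,0,0],"dr":[0,0,-1.3],"jaw":30},{"slide":[0,0,0],"dr":[0,0,-2.15],"jaw":30},{"slide":[0,0,0],"dr":[0,0,-2.15],"jaw":30},{"slide":[0,0,0],"dr":[0,0,-2.15],"jaw":30},{"slide":[0,0,0],"dr":[0,0,-2.15],"jaw":30},{"slide":[0,0,0],"dr":[0,0,-2.15],"jaw":30},{"slide":[0,0,0],"dr":[0,0,-2.15],"jaw":30},{"slide":[0,0,0],"dr":[0,0,-2.15],"jaw":30}]'

```text
clock: 47.85
position: [443.3, -269.0, 154.9]
ee_rot: [-0.638, 0.77, -0.0, 0.0]
contact_force: [1.1, -0.0, -0.5]
gripper_width: 29.8
grasp_force: 0.0
```

```bash
cat > bar.py <<'E'
# bail bar: fit straight segment (tin frame x,z; along y +-36) to wrist+scene+top edge images
from lid import *
def find(views,x0,z0,r=14,st=1):
    best=[]
    for x in np.arange(x0-r,x0+r+1,st):
        for z in np.arange(z0-r,z0+r+1,st):
            sc=0
            for im,KV in views:
                K,V=KV
                # two silhouettes of the bar 6 mm thick: offset perpendicular to view ray
                o=-V[:3,:3].T@V[:3,3]; c=fr(Q,(x,0,z)); d=c-o; d/=np.linalg.norm(d)
                ya=fr(Q,(0,1,0))-fr(Q,(0,0,0)); n=np.cross(d,ya); n/=np.linalg.norm(n)
                nt=np.array([np.cos(Q[2])*n[0]+np.sin(Q[2])*n[1],0,n[2]])
                a=np.array([x,0,z])
                sc+=score(im,KV,[(a+3*k*nt+[0,-33,0],a+3*k*nt+[0,33,0]) for k in (1,-1)])
            best.append((sc,x,z))
    best.sort(reverse=True); return [(round(float(b[0]),1),float(b[1]),float(b[2])) for b in best[:4]]
E
python3 - <<'E'
from bar import *
s=arm.read_state(); print(tin(s["position"]).round(1),s["ee_rot"].round(4),s["joints"].round(2),s["gripper_width"])
w=optics.get_image("wrist"); W=(w,cam("wrist",s)); S=(optics.get_image("scene"),cam("scene")); cv2.imwrite("pics/s15.png",S[0]); cv2.imwrite("pics/w15.png",w)
print("lid",angle(S[0],S[1])); print("w",find([W],-129,108)); print("s",find([S],-129,108)); print("ws",find([W,S],-129,108))
E
```

```text
[-129.     0.2  154.9] [-0.6381  0.77   -0.      0.    ] [-0.23  0.25 -0.32 -0.   -1.    0.05] 29.81864721938837
lid [(0.0, 55.1), (0.02, 55.0), (0.04, 54.1), (0.06, 51.3), (0.08, 45.5)]
w [(54.8, -128.0, 95.0), (54.8, -128.0, 96.0), (54.8, -128.0, 97.0), (54.8, -128.0, 94.0)]
s [(41.8, -128.0, 112.0), (41.6, -127.0, 114.0), (41.6, -129.0, 111.0), (41.5, -126.0, 115.0)]
ws [(94.9, -128.0, 112.0), (94.2, -128.0, 111.0), (93.9, -128.0, 113.0), (92.0, -128.0, 110.0)]
```

step_arm --motion '[{"slide":[0,-1,30],"dr":[0,0,0],"jaw":30},{"slide":[0,-1,55],"dr":[0,0,0],"jaw":30},{"slide":[0,-1,75],"dr":[0,0,0],"jaw":30},{"slide":[0,-1,85],"dr":[0,0,0],"jaw":30},{"slide":[0,-1,85],"dr":[0,0,0],"jaw":0},{"slide":[0,-1,85],"dr":[0,0,0],"jaw":0},{"slide":[0,-1,85],"dr":[0,0,0],"jaw":0},{"slide":[0,-1,85],"dr":[0,0,0],"jaw":0}]'

```text
clock: 48.95
position: [444.5, -269.3, 70.3]
ee_rot: [-0.638, 0.77, -0.0, 0.0]
contact_force: [-0.8, -0.9, 0.5]
gripper_width: 3.4
grasp_force: 58.6
```

step_arm --motion '[{"slide":[0,-6,-10],"dr":[0,0,0],"jaw":0},{"slide":[0,-14,-18],"dr":[0,0,0],"jaw":0},{"slide":[0,-22,-22],"dr":[0,0,0],"jaw":0},{"slide":[0,-32,-24],"dr":[0,0,0],"jaw":0},{"slide":[0,-42,-22],"dr":[0,0,0],"jaw":0},{"slide":[0,-52,-20],"dr":[0,0,0],"jaw":0},{"slide":[0,-53,-20],"dr":[0,0,0],"jaw":0},{"slide":[0,-53,-20],"dr":[0,0,0],"jaw":0}]'

```text
clock: 49.95
position: [496.7, -279.3, 91.4]
ee_rot: [-0.638, 0.77, -0.001, 0.0]
contact_force: [-3.6, 0.6, 4.5]
gripper_width: 3.1
grasp_force: 59.7
```

Run:
```python
from bar import *
s=arm.read_state(); print(tin(s["position"]).round(1),s["contact_force"].round(1),s["gripper_width"],s["grasp_force"])
w=optics.get_image("wrist"); W=(w,cam("wrist",s)); S=(optics.get_image("scene"),cam("scene")); T=(optics.get_image("top"),cam("top"))
print("lid",angle(S[0],S[1])); print("w",find([W],-76,128)); print("ws",find([W,S],-76,128))
```

```text
[-74.6  -0.1  91.4] [-3.6  0.6  4.5] 3.121486866654053 59.693827629089355
lid [(0.0, 59.3), (0.02, 59.2), (0.04, 58.1), (0.06, 55.0), (0.08, 49.6)]
w [(41.7, -74.0, 118.0), (41.6, -74.0, 117.0), (41.6, -74.0, 119.0), (41.5, -74.0, 120.0)]
ws [(88.5, -69.0, 114.0), (87.8, -69.0, 115.0), (86.9, -67.0, 115.0), (86.7, -67.0, 114.0)]
```

step_arm --motion '[{"slide":[0,0,3],"dr":[0,0,0],"jaw":0},{"slide":[0,0,6],"dr":[0,0,0],"jaw":0},{"slide":[0,0,9],"dr":[0,0,0],"jaw":0},{"slide":[0,0,11],"dr":[0,0,0],"jaw":0},{"slide":[0,0,11],"dr":[0,0,0],"jaw":0},{"slide":[0,0,11],"dr":[0,0,0],"jaw":0},{"slide":[0,0,11],"dr":[0,0,0],"jaw":0},{"slide":[0,0,11],"dr":[0,0,0],"jaw":0}]'

```text
clock: 51.1
position: [497.4, -279.4, 79.4]
ee_rot: [-0.638, 0.77, -0.001, 0.001]
contact_force: [4.1, -2.6, 5.4]
gripper_width: 3.1
grasp_force: 61.1
```

step_arm --motion '[{"slide":[0,0,0],"dr":[0,0,0],"jaw":20},{"slide":[0,0,0],"dr":[0,0,0],"jaw":20},{"slide":[0,0,0],"dr":[0,0,0],"jaw":20},{"slide":[0,0,-20],"dr":[0,0,0],"jaw":20},{"slide":[0,0,-45],"dr":[0,0,0],"jaw":20},{"slide":[0,0,-80],"dr":[0,0,0],"jaw":0},{"slide":[0,0,-100],"dr":[0,0,0],"jaw":0},{"slide":[0,0,-100],"dr":[0,0,0],"jaw":0}]'

```text
clock: 52.1
position: [496.7, -279.0, 180.0]
ee_rot: [-0.638, 0.77, -0.001, 0.001]
contact_force: [-0.1, 0.3, -0.4]
gripper_width: 0.4
grasp_force: 0.0
```

Run:
```python
from bar import *
s=arm.read_state(); print(tin(s["position"]).round(1),s["contact_force"].round(1))
w=optics.get_image("wrist"); cv2.imwrite("pics/w16.png",w); W=(w,cam("wrist",s)); S=(optics.get_image("scene"),cam("scene")); cv2.imwrite("pics/s16.png",S[0])
print("lid",angle(S[0],S[1])); print("w",find([W],-76,118)); print("ws",find([W,S],-76,118))
```

```text
[-74.6   0.2 180. ] [-0.1  0.3 -0.4]
lid [(0.0, 56.9), (0.02, 54.7), (0.04, 50.2), (0.06, 44.2), (0.08, 37.9)]
w [(56.4, -73.0, 104.0), (56.3, -73.0, 105.0), (56.2, -73.0, 106.0), (56.1, -73.0, 107.0)]
ws [(99.5, -73.0, 104.0), (96.6, -73.0, 105.0), (93.5, -73.0, 106.0), (90.1, -73.0, 107.0)]
```

```bash
cat > prof.py <<'E'
from bar import *
def prof(im,KV,z,ys,xs):
    g=cv2.cvtColor(im,cv2.COLOR_BGR2GRAY)
    for y in ys: print(y,[int(cv2.getRectSubPix(g,(1,1),tuple(map(float,proj(KV,fr(Q,(x,y,z))))))[0,0]) for x in xs])
E
python3 - <<'E'
from prof import *
s=arm.read_state(); KV=cam("wrist",s); im=cv2.imread("pics/w16.png"); xs=range(-112,-40,3); print(list(xs))
prof(im,KV,115,(-50,-40,-36,-33,-25,-15,-8,0,8,15,25,33,36,40,50),xs)
E
```

```text
[-112, -109, -106, -103, -100, -97, -94, -91, -88, -85, -82, -79, -76, -73, -70, -67, -64, -61, -58, -55, -52, -49, -46, -43]
-50 [60, 61, 56, 63, 58, 61, 61, 63, 67, 67, 65, 66, 65, 144, 142, 141, 145, 144, 144, 147, 141, 145, 145, 145]
-40 [95, 100, 61, 63, 60, 50, 54, 60, 58, 58, 55, 65, 63, 149, 143, 141, 146, 146, 145, 150, 143, 145, 143, 146]
-36 [98, 103, 104, 97, 61, 71, 64, 63, 61, 58, 65, 66, 125, 104, 144, 146, 146, 145, 145, 150, 147, 147, 149, 146]
-33 [98, 97, 99, 102, 61, 67, 98, 85, 66, 55, 51, 59, 123, 84, 96, 96, 88, 86, 94, 97, 92, 124, 121, 124]
-25 [62, 63, 66, 64, 64, 61, 97, 97, 83, 77, 121, 75, 121, 95, 124, 124, 125, 126, 123, 130, 124, 130, 125, 126]
-15 [73, 71, 69, 110, 100, 98, 110, 109, 98, 95, 64, 71, 119, 93, 120, 125, 127, 125, 124, 128, 126, 133, 129, 127]
-8 [107, 110, 108, 111, 101, 100, 110, 97, 78, 96, 64, 71, 120, 87, 121, 124, 126, 124, 123, 128, 127, 130, 125, 127]
0 [109, 111, 108, 110, 103, 100, 109, 78, 63, 61, 70, 67, 122, 85, 120, 124, 125, 127, 125, 128, 126, 132, 125, 128]
8 [111, 111, 108, 113, 100, 99, 107, 107, 95, 63, 94, 74, 119, 101, 120, 126, 124, 125, 125, 127, 125, 132, 128, 130]
15 [110, 106, 99, 96, 87, 93, 105, 107, 109, 91, 80, 76, 121, 85, 122, 125, 125, 125, 125, 130, 126, 131, 126, 129]
25 [104, 104, 105, 104, 103, 105, 85, 58, 106, 117, 119, 76, 120, 96, 127, 128, 127, 126, 126, 126, 126, 133, 128, 130]
33 [105, 103, 102, 107, 104, 105, 106, 107, 97, 55, 53, 48, 27, 43, 56, 53, 126, 151, 150, 155, 147, 151, 154, 153]
36 [107, 101, 104, 106, 106, 105, 104, 104, 84, 51, 52, 46, 26, 45, 56, 54, 97, 152, 150, 156, 145, 151, 154, 154]
40 [107, 99, 104, 107, 93, 26, 24, 23, 47, 51, 51, 42, 26, 40, 53, 53, 55, 29, 30, 33, 100, 149, 152, 153]
50 [106, 106, 105, 91, 23, 18, 23, 22, 52, 48, 52, 34, 26, 28, 53, 53, 52, 31, 29, 29, 32, 130, 154, 153]
```

Profiles show the bar (highlight at tin x≈-75) spanning y -36…25, behind the hook lips at x≈-84. Press it down on the seats.

step_arm --motion '[{"slide":[0,2,40],"dr":[0,0,0],"jaw":0},{"slide":[0,2,70],"dr":[0,0,0],"jaw":0},{"slide":[0,2,80],"dr":[0,0,0],"jaw":0},{"slide":[0,2,84],"dr":[0,0,0],"jaw":0},{"slide":[0,2,88],"dr":[0,0,0],"jaw":0},{"slide":[0,2,92],"dr":[0,0,0],"jaw":0},{"slide":[0,2,92],"dr":[0,0,0],"jaw":0},{"slide":[0,2,92],"dr":[0,0,0],"jaw":0}]'

```text
clock: 53.2
position: [497.4, -279.4, 89.4]
ee_rot: [-0.639, 0.77, -0.003, 0.002]
contact_force: [3.0, 0.9, 5.2]
gripper_width: -0.3
grasp_force: 2.6
```

step_arm --motion '[{"slide":[0,0,1],"dr":[0,0,0],"jaw":0},{"slide":[0,0,2],"dr":[0,0,0],"jaw":0},{"slide":[0,0,3],"dr":[0,0,0],"jaw":0},{"slide":[0,0,3],"dr":[0,0,0],"jaw":0},{"slide":[0,0,3],"dr":[0,0,0],"jaw":0},{"slide":[0,0,3],"dr":[0,0,0],"jaw":0},{"slide":[0,0,3],"dr":[0,0,0],"jaw":0},{"slide":[0,0,3],"dr":[0,0,0],"jaw":0}]'

```text
clock: 54.2
position: [497.9, -279.5, 86.7]
ee_rot: [-0.639, 0.77, -0.004, 0.002]
contact_force: [2.8, 0.8, 5.1]
gripper_width: 0.1
grasp_force: 2.9
```

step_arm --motion '[{"slide":[0,0,1],"dr":[0,0,0],"jaw":0},{"slide":[0,0,2],"dr":[0,0,0],"jaw":0},{"slide":[0,0,3],"dr":[0,0,0],"jaw":0},{"slide":[0,0,4],"dr":[0,0,0],"jaw":0},{"slide":[0,0,4],"dr":[0,0,0],"jaw":0},{"slide":[0,0,4],"dr":[0,0,0],"jaw":0},{"slide":[0,0,4],"dr":[0,0,0],"jaw":0},{"slide":[0,0,4],"dr":[0,0,0],"jaw":0}]'

```text
clock: 55.2
position: [498.4, -279.7, 85.8]
ee_rot: [-0.639, 0.769, -0.005, 0.003]
contact_force: [0.2, 4.1, 18.9]
gripper_width: -0.2
grasp_force: 9.8
```

Bar firmly seated (19 N). Now lift, tilt the tool toward the tin and go above the lever.

step_arm --motion '[{"slide":[0,0,-20],"dr":[0,0,0],"jaw":0},{"slide":[0,0,-64],"dr":[0,0,0],"jaw":0},{"slide":[0,20,-64],"dr":[1.25,0,0],"jaw":0},{"slide":[0,38,-64],"dr":[2.5,0,0],"jaw":0},{"slide":[0,38,-64],"dr":[3.75,0,0],"jaw":0},{"slide":[0,38,-64],"dr":[5,0,0],"jaw":0},{"slide":[0,38,-64],"dr":[5,0,0],"jaw":0},{"slide":[0,38,-64],"dr":[5,0,0],"jaw":0}]'

```text
clock: 56.2
position: [456.2, -271.6, 144.0]
ee_rot: [-0.599, 0.724, -0.263, 0.218]
contact_force: [0.4, -0.5, 0.8]
gripper_width: 0.0
grasp_force: 0.0
```

```bash
cat > tp.py <<'E'
from fit import *
def tinplan(tips,off=29):
    s=arm.read_state(); M=R.from_quat(s["ee_rot"]).as_matrix(); p=s["position"]; a=M[:,2]
    print("tcp",tin(p).round(1),"tip",tin(p-off*a).round(1),"axis",(tin(a+np.r_[Q[:2],0])).round(3),"F",s["contact_force"].round(1),"q",s["joints"].round(2))
    for t in tips: print(t,(M.T@(fr(Q,t)-(p-off*a))).round(1))
E
python3 - <<'E'
from tp import *; from prof import *
tinplan([(-133,0,100),(-135.7,0,73),(-131,0,52),(-121,0,36),(-112.6,0,27.5),(-106,0,23)])
s=arm.read_state(); w=optics.get_image("wrist"); S=(optics.get_image("scene"),cam("scene")); cv2.imwrite("pics/s17.png",S[0]);print("lid",angle(*S)); print("bar s",find([S],-76,113,8))
E
```

```text
tcp [-1.158e+02 -1.000e-01  1.440e+02] tip [-134.5   -0.   166.2] axis [ 0.642 -0.    -0.766] F [ 0.4 -0.5  0.8] q [-0.32  0.07 -0.64 -0.47 -0.19  0.56]
(-133, 0, 100) [ 0.  41.4 51.7]
(-135.7, 0, 73) [ 0.1 60.8 70.6]
(-131, 0, 52) [ 0.1 70.7 89.8]
(-121, 0, 36) [1.000e-01 7.330e+01 1.084e+02]
(-112.6, 0, 27.5) [1.000e-01 7.230e+01 1.204e+02]
(-106, 0, 23) [1.00e-01 7.02e+01 1.28e+02]
lid [(0.0, 50.7), (0.02, 49.8), (0.04, 47.4), (0.06, 44.3), (0.08, 39.0)]
bar s [(36.8, -83.0, 112.0), (36.7, -82.0, 114.0), (36.7, -81.0, 115.0), (36.6, -82.0, 113.0)]
```

step_arm --motion '[{"slide":[0,0,0],"dr":[-1.1,0,0],"jaw":0},{"slide":[0,0,0],"dr":[-2.2,0,0],"jaw":0},{"slide":[0,0,0],"dr":[-2.2,0,0],"jaw":0},{"slide":[0,0,0],"dr":[-2.2,0,0],"jaw":0},{"slide":[0,0,0],"dr":[-2.2,0,0],"jaw":0},{"slide":[0,0,0],"dr":[-2.2,0,0],"jaw":0},{"slide":[0,0,0],"dr":[-2.2,0,0],"jaw":0},{"slide":[0,0,0],"dr":[-2.2,0,0],"jaw":0}]'

```text
clock: 57.3
position: [456.9, -271.6, 143.9]
ee_rot: [-0.626, 0.755, -0.15, 0.124]
contact_force: [0.1, 0.0, -0.6]
gripper_width: -0.3
grasp_force: 0.0
```

Run:
```python
from tp import *
a=np.array([.383,-.924]);p=np.array([.924,.383]); L=[]
for th in (1.7,1.5,1.35,1.2,1.05,.9,.75,.6,.45,.3):
    d=np.array([-np.sin(th),-np.cos(th)]);n=np.array([-np.cos(th),np.sin(th)]); t=np.array([-84,71])+50*d+8*n+12*abs(p@n)*n; L.append((t[0].round(1),0,t[1].round(1)))
tinplan(L)
```

```text
tcp [-1.151e+02  1.000e-01  1.439e+02] tip [-1.262e+02  1.000e-01  1.707e+02] axis [ 0.381 -0.    -0.924] F [ 0.1  0.  -0.6] q [-0.25  0.12 -0.58 -0.05 -0.49  0.1 ]
(np.float64(-131.8), 0, np.float64(91.3)) [ 0.1 35.5 71.3]
(np.float64(-134.7), 0, np.float64(79.2)) [ 0.1 42.8 81.4]
(np.float64(-135.0), 0, np.float64(69.9)) [ 0.1 46.6 89.8]
(np.float64(-133.6), 0, np.float64(60.6)) [ 0.1 48.9 99. ]
(np.float64(-132.1), 0, np.float64(54.4)) [1.000e-01 4.990e+01 1.053e+02]
(np.float64(-130.2), 0, np.float64(48.8)) [1.000e-01 5.020e+01 1.112e+02]
(np.float64(-127.6), 0, np.float64(43.3)) [1.000e-01 4.990e+01 1.173e+02]
(np.float64(-124.2), 0, np.float64(38.0)) [1.000e-01 4.880e+01 1.235e+02]
(np.float64(-120.1), 0, np.float64(32.9)) [1.000e-01 4.700e+01 1.297e+02]
(np.float64(-115.2), 0, np.float64(28.3)) [1.000e-01 4.420e+01 1.359e+02]
```

step_arm --motion '[{"slide":[0,35,30],"dr":[0,0,0],"jaw":0},{"slide":[0,36,71],"dr":[0,0,0],"jaw":0},{"slide":[0,43,81],"dr":[0,0,0],"jaw":0},{"slide":[0,47,90],"dr":[0,0,0],"jaw":0},{"slide":[0,48,95],"dr":[0,0,0],"jaw":0},{"slide":[0,49,99],"dr":[0,0,0],"jaw":0},{"slide":[0,50,105],"dr":[0,0,0],"jaw":0},{"slide":[0,50,105],"dr":[0,0,0],"jaw":0}]'

```text
clock: 58.3
position: [451.5, -270.6, 27.9]
ee_rot: [-0.626, 0.755, -0.15, 0.124]
contact_force: [-1.0, -0.7, 1.2]
gripper_width: 0.2
grasp_force: 0.6
```

Run:
```python
from tp import *; from prof import *
tinplan([])
S=(optics.get_image("scene"),cam("scene")); print("bar s",find([S],-76,113,8),angle(*S))
```

```text
tcp [-1.206e+02  1.000e-01  2.790e+01] tip [-1.316e+02  1.000e-01  5.470e+01] axis [ 0.382 -0.    -0.924] F [-1.  -0.7  1.2] q [-0.25  0.31 -0.7  -0.14 -0.17  0.2 ]
bar s [(39.9, -81.0, 106.0), (39.8, -82.0, 105.0), (39.8, -81.0, 105.0), (39.8, -80.0, 108.0)] [(0.0, 53.1), (0.02, 52.6), (0.04, 50.1), (0.06, 46.9), (0.08, 41.5)]
```

Run:
```python
from tp import *
s=arm.read_state(); M=R.from_quat(s["ee_rot"]).as_matrix(); P=s["position"]
ph=np.arcsin(.382)-np.radians(4); a=np.array([np.sin(ph),-np.cos(ph)]); p=np.array([np.cos(ph),np.sin(ph)])
for th in (.9,.75,.6,.5,.4,.33):
    d=np.array([-np.sin(th),-np.cos(th)]);n=np.array([-np.cos(th),np.sin(th)]); t=np.array([-84,71])+50*d+8*n+12*abs(p@n)*n+29*a
    print(th,t.round(1),(M.T@(fr(Q,(t[0],0,t[1]))-P)).round(1))
```

```text
0.9 [-121.5   21.9] [0.1 3.1 5.2]
0.75 [-119.    16.3] [ 0.1  2.9 11.4]
0.6 [-115.6   10.8] [ 0.1  1.9 17.7]
0.5 [-113.     7.4] [ 0.1  0.8 21.9]
0.4 [-110.     4.1] [ 0.1 -0.7 26.1]
0.33 [-107.6    1.9] [ 0.1 -2.1 29. ]
```

step_arm --motion '[{"slide":[0,3,5],"dr":[-0.5,0,0],"jaw":0},{"slide":[0,3,8],"dr":[-0.5,0,0],"jaw":0},{"slide":[0,3,11],"dr":[-0.5,0,0],"jaw":0},{"slide":[0,2,14],"dr":[-0.5,0,0],"jaw":0},{"slide":[0,2,18],"dr":[-0.5,0,0],"jaw":0},{"slide":[0,1,22],"dr":[-0.5,0,0],"jaw":0},{"slide":[0,1,22],"dr":[-0.5,0,0],"jaw":0},{"slide":[0,1,22],"dr":[-0.5,0,0],"jaw":0}]'

```text
clock: 59.35
position: [457.8, -271.7, 6.7]
ee_rot: [-0.63, 0.76, -0.123, 0.102]
contact_force: [-0.3, 0.5, 0.2]
gripper_width: -0.1
grasp_force: 0.0
```

Run:
```python
from tp import *; from prof import *
tinplan([])
S=(optics.get_image("scene"),cam("scene")); print("bar s",find([S],-79,111,8),angle(*S))
```

```text
tcp [-114.2    0.2    6.7] tip [-123.3    0.2   34.2] axis [ 0.315 -0.    -0.949] F [-0.3  0.5  0.2] q [-0.24  0.37 -0.67 -0.08 -0.21  0.14]
bar s [(52.3, -83.0, 103.0), (52.0, -84.0, 103.0), (51.9, -83.0, 104.0), (51.9, -82.0, 104.0)] [(0.0, 54.1), (0.02, 53.4), (0.04, 52.2), (0.06, 49.8), (0.08, 44.9)]
```

step_arm --motion '[{"slide":[0,5,-30],"dr":[0,0,0],"jaw":0},{"slide":[0,20,-80],"dr":[0,0,0],"jaw":0},{"slide":[0,20,-130],"dr":[0,0,0],"jaw":0},{"slide":[0,20,-160],"dr":[0,0,0],"jaw":0},{"slide":[0,20,-160],"dr":[0,0,0],"jaw":0},{"slide":[0,20,-160],"dr":[0,0,0],"jaw":0},{"slide":[0,20,-160],"dr":[0,0,0],"jaw":0},{"slide":[0,20,-160],"dr":[0,0,0],"jaw":0}]'

```text
clock: 60.4
position: [389.7, -258.8, 151.3]
ee_rot: [-0.63, 0.76, -0.122, 0.101]
contact_force: [0.0, -0.2, 0.8]
gripper_width: 0.3
grasp_force: 0.0
```

```bash
cat > lever.py <<'E'
from prof import *
def lev(th):
    d=np.array([-np.sin(th),-np.cos(th)]);n=np.array([-np.cos(th),np.sin(th)]); o=np.array([-84,71])
    a=o+60*d+8*n; b=o+8*n; P=lambda q,y:np.array((q[0],y,q[1]))
    return [(P(a,-22),P(a,22)),(P(a,-22),P(b,-22)),(P(a,22),P(b,22))]
def lever(views,g=np.arange(0,2.71,.05)):
    s=np.array([sum(score(im,KV,lev(t)) for im,KV in views) for t in g]); o=np.argsort(-s)[:6]; return [(round(float(g[i]),2),round(float(s[i]),1)) for i in o]
E
python3 - <<'E'
from lever import *
s=arm.read_state(); w=optics.get_image("wrist"); KV=cam("wrist",s); cv2.imwrite("pics/w18.png",w); import pickle; pickle.dump(s,open("s18.pkl","wb"))
print(tin(s["position"]).round(1)); print("lever w",lever([(w,KV)]))
s0=pickle.load(open("s7.pkl","rb")); print("check w7",lever([(cv2.imread("pics/w7.png"),cam("wrist",s0))]))
xs=range(-160,-60,4); print(list(xs)); prof(w,KV,80,(-40,-36,-30,-25,-15,0,15,25,30,36,40),xs)
print([proj(KV,fr(Q,p)).round() for p in [(-144,0,75),(-92,0,20),(-81,0,113),(-81,36,113),(-81,-36,113)]])
S=(optics.get_image("scene"),cam("scene")); print(angle(*S))
E
```

```text
[-183.5    0.3  151.3]
lever w [(2.35, 34.7), (2.45, 32.3), (2.4, 31.9), (2.5, 26.4), (2.3, 24.8), (1.95, 23.5)]
check w7 [(2.2, 44.2), (2.15, 44.0), (2.1, 42.4), (2.05, 42.0), (1.9, 39.3), (0.65, 39.1)]
[-160, -156, -152, -148, -144, -140, -136, -132, -128, -124, -120, -116, -112, -108, -104, -100, -96, -92, -88, -84, -80, -76, -72, -68, -64]
-40 [106, 105, 111, 111, 113, 113, 113, 73, 72, 68, 71, 66, 65, 63, 57, 69, 59, 58, 56, 55, 57, 62, 63, 63, 60]
-36 [111, 110, 114, 114, 116, 115, 82, 72, 73, 73, 69, 68, 70, 64, 58, 69, 60, 61, 80, 60, 42, 48, 50, 56, 58]
-30 [105, 111, 114, 114, 114, 116, 107, 73, 68, 68, 68, 53, 61, 67, 57, 51, 54, 54, 65, 54, 51, 57, 60, 62, 62]
-25 [115, 110, 112, 110, 112, 115, 120, 75, 69, 67, 67, 54, 56, 51, 54, 54, 51, 51, 96, 99, 127, 76, 79, 54, 59]
-15 [112, 113, 118, 118, 120, 116, 115, 72, 80, 67, 67, 50, 55, 50, 54, 55, 108, 54, 116, 54, 54, 53, 52, 55, 59]
0 [117, 116, 114, 115, 109, 110, 111, 110, 84, 80, 77, 51, 51, 52, 48, 57, 78, 55, 79, 52, 53, 55, 57, 56, 62]
15 [116, 117, 118, 120, 116, 116, 123, 122, 124, 76, 73, 76, 73, 69, 56, 53, 57, 55, 82, 55, 56, 54, 53, 54, 60]
25 [114, 113, 115, 111, 110, 112, 117, 120, 120, 78, 73, 75, 75, 69, 60, 68, 61, 61, 56, 104, 119, 102, 79, 53, 61]
30 [111, 117, 116, 116, 112, 116, 118, 121, 114, 108, 108, 72, 70, 69, 61, 69, 63, 60, 62, 51, 60, 61, 65, 66, 65]
36 [26, 57, 57, 62, 118, 117, 119, 122, 118, 115, 112, 73, 70, 67, 60, 68, 61, 60, 62, 63, 63, 54, 60, 60, 56]
40 [26, 50, 59, 59, 116, 118, 120, 120, 117, 113, 110, 74, 71, 66, 59, 65, 61, 60, 63, 61, 64, 61, 64, 52, 57]
[array([308., 199.]), array([278., 182.]), array([208., 205.]), array([212., 251.]), array([203., 155.])]
[(0.0, 51.6), (0.02, 49.7), (0.04, 47.0), (0.06, 43.4), (0.08, 37.8)]
```

Run:
```python
from lever import *
import pickle; s=pickle.load(open("s18.pkl","rb")); KV=cam("wrist",s); g=cv2.cvtColor(cv2.imread("pics/w18.png"),cv2.COLOR_BGR2GRAY)
S=lambda p:int(cv2.getRectSubPix(g,(1,1),tuple(map(float,proj(KV,fr(Q,p)))))[0,0])
ys=list(range(-60,61,5)); print(ys)
for z in range(5,100,7): print(z,[S((-92,y,z)) for y in ys])
print("bar plane z=113"); xs=list(range(-94,-60,2)); print(xs)
for y in (-45,-39,-35,-30,-25,-18,-10,0,10,18,25,30,35,39,45): print(y,[S((x,y,113)) for x in xs])
```

```text
[-60, -55, -50, -45, -40, -35, -30, -25, -20, -15, -10, -5, 0, 5, 10, 15, 20, 25, 30, 35, 40, 45, 50, 55, 60]
5 [66, 70, 72, 73, 74, 71, 72, 73, 72, 70, 65, 64, 80, 73, 81, 84, 79, 94, 116, 108, 116, 107, 124, 119, 114]
12 [62, 70, 73, 73, 76, 69, 74, 72, 67, 67, 66, 71, 68, 66, 78, 80, 80, 73, 72, 73, 78, 79, 72, 113, 109]
19 [63, 65, 69, 70, 70, 73, 70, 73, 67, 68, 65, 69, 71, 69, 68, 79, 82, 73, 74, 72, 76, 74, 112, 110, 110]
26 [67, 66, 69, 69, 67, 70, 68, 70, 64, 65, 62, 63, 62, 63, 63, 67, 71, 74, 75, 73, 75, 72, 76, 92, 111]
33 [68, 67, 68, 69, 67, 66, 67, 64, 53, 50, 52, 51, 51, 54, 54, 49, 62, 76, 79, 73, 74, 75, 70, 71, 78]
40 [68, 69, 71, 70, 64, 65, 70, 66, 54, 52, 54, 51, 52, 52, 51, 54, 67, 76, 74, 74, 73, 69, 69, 70, 66]
47 [72, 70, 72, 69, 67, 67, 68, 67, 51, 52, 53, 51, 50, 50, 53, 53, 62, 69, 77, 76, 74, 69, 71, 72, 71]
54 [57, 60, 60, 62, 61, 57, 59, 60, 53, 54, 53, 52, 50, 52, 53, 52, 58, 63, 61, 60, 64, 63, 62, 61, 57]
61 [59, 57, 58, 58, 56, 58, 56, 54, 49, 54, 51, 50, 49, 49, 51, 52, 50, 59, 58, 57, 56, 59, 59, 60, 60]
68 [88, 88, 84, 88, 85, 86, 58, 52, 83, 84
[... 1090 characters left out ...]
63, 62, 61, 68, 100, 63, 101, 129, 134, 137, 136, 136, 141]
0 [52, 55, 72, 64, 64, 65, 64, 68, 102, 61, 105, 133, 132, 138, 136, 135, 141]
10 [53, 54, 71, 63, 67, 66, 66, 67, 97, 66, 103, 130, 133, 133, 138, 137, 138]
18 [63, 61, 57, 58, 61, 84, 82, 77, 69, 66, 105, 132, 128, 119, 137, 136, 141]
25 [59, 52, 54, 54, 56, 57, 55, 72, 134, 135, 103, 130, 134, 136, 138, 137, 140]
30 [62, 66, 65, 65, 58, 58, 58, 77, 140, 133, 107, 132, 137, 168, 164, 167, 167]
35 [61, 65, 66, 66, 66, 64, 67, 71, 111, 66, 102, 135, 136, 162, 165, 166, 166]
39 [63, 64, 65, 65, 65, 67, 66, 68, 160, 167, 166, 160, 164, 168, 164, 165, 167]
45 [62, 63, 65, 65, 65, 64, 64, 69, 155, 166, 165, 163, 169, 168, 161, 168, 166]
```

The lever plate now hangs flat in front of the tin (dark strip y ±20 on the front plane) and the bar lies across both hooks at tin x≈-76. Next the pump.

step_arm --motion '[{"slide":[0,-19,-57],"dr":[-1.15,0,0],"jaw":30},{"slide":[0,-38,-114],"dr":[-2.3,0,0],"jaw":60},{"slide":[0,-38,-114],"dr":[-2.3,0,0],"jaw":60},{"slide":[0,-38,-114],"dr":[-2.3,0,0],"jaw":70},{"slide":[0,-38,-114],"dr":[-2.3,0,0],"jaw":70},{"slide":[0,-38,-114],"dr":[-2.3,0,0],"jaw":70},{"slide":[0,-38,-114],"dr":[-2.3,0,0],"jaw":70},{"slide":[0,-38,-114],"dr":[-2.3,0,0],"jaw":70}]'

```text
clock: 61.5
position: [389.7, -258.9, 272.4]
ee_rot: [-0.638, 0.77, 0.0, -0.0]
contact_force: [0.3, -0.2, 0.6]
gripper_width: 70.1
grasp_force: 0.0
```

Run:
```python
from lever import *
s=arm.read_state(); w=optics.get_image("wrist"); KV=cam("wrist",s)
M=R.from_quat(s["ee_rot"]).as_matrix(); print(s["position"],M.round(3).tolist(),s["joints"].round(2))
print("lever",lever([(w,KV)],np.arange(0,2.7,.05)), "low",lever([(w,KV)],np.arange(0,.8,.05)))
T=cam("top"); t=optics.get_image("top"); h=cv2.cvtColor(t,cv2.COLOR_BGR2HSV); m=cv2.inRange(h,(33,120,80),(55,255,255)); v,u=np.nonzero(m); print(len(u),u.min(),u.max(),v.min(),v.max())
P=np.array([pix(T,(a,b),18)[:2] for a,b in zip(u,v)]); c=P.mean(0); e=np.linalg.svd(P-c,full_matrices=False)[2][0]; e*=np.sign(e[1]); q=(P-c)@e; print(c,e,q.min(),q.max())
print(go([c[0],c[1],260]).round(1))
```

```text
[ 389.73540791 -258.86335145  272.40853836] [[-0.186, -0.983, -0.001], [-0.983, 0.186, 0.0], [-0.0, 0.001, -1.0]] [-0.24  0.07 -0.23 -0.   -1.27  0.05]
lever [(2.65, 35.8), (2.5, 32.8), (2.45, 27.8), (2.6, 27.2), (0.1, 25.2), (2.55, 24.7)] low [(0.1, 25.2), (0.15, 24.2), (0.05, 21.4), (0.0, 18.9), (0.2, 13.6), (0.25, 8.0)]
731 289 361 151 172
[682.39144331  -9.87795618] [-0.15653361  0.98767263] -105.32184667071695 103.20148856892158
[-299.  -241.1   12.6]
```

step_arm --motion '[{"slide":[-299,-241,12],"dr":[0,0,0],"jaw":70},{"slide":[-299,-241,12],"dr":[0,0,0],"jaw":70},{"slide":[-299,-241,12],"dr":[0,0,0],"jaw":70},{"slide":[-299,-241,12],"dr":[0,0,0],"jaw":70},{"slide":[-299,-241,12],"dr":[0,0,0],"jaw":70},{"slide":[-299,-241,12],"dr":[0,0,0],"jaw":70},{"slide":[-299,-241,12],"dr":[0,0,0],"jaw":70},{"slide":[-299,-241,12],"dr":[0,0,0],"jaw":70}]'

```text
clock: 62.6
position: [682.3, -9.6, 259.7]
ee_rot: [-0.638, 0.77, 0.0, -0.001]
contact_force: [-0.4, -1.1, 0.1]
gripper_width: 69.9
grasp_force: 0.0
```

```bash
cat > pump.py <<'E'
from fit import *
def pump(im,KV,z=18):
    h=cv2.cvtColor(im,cv2.COLOR_BGR2HSV); m=cv2.inRange(h,(33,120,60),(55,255,255)); m=cv2.morphologyEx(m,cv2.MORPH_OPEN,np.ones((3,3)))
    v,u=np.nonzero(m); P=np.array([pix(KV,(a,b),z)[:2] for a,b in zip(u,v)]); c=P.mean(0); e=np.linalg.svd(P-c,full_matrices=False)[2][0]; e*=np.sign(e[1])
    q=(P-c)@e; n=np.array([-e[1],e[0]]); w=(P-c)@n; b=(np.abs(q-np.median(q))<40)
    print("c",c.round(1),"e",e.round(3),"ext",q.min().round(),q.max().round(),"px",u.min(),u.max(),v.min(),v.max())
    for k in (-60,-40,-20,0,20,40,60): 
        s=np.abs(q-k)<3; print(k,np.percentile(w[s],[1,99]).round(1),end=" ")
    print(); return c,e,q,w
if __name__=="__main__":
    s=arm.read_state(); w=optics.get_image("wrist"); print(s["position"].round(1),R.from_quat(s["ee_rot"]).as_matrix()[:,1].round(3)); pump(w,cam("wrist",s))
E
python3 pump.py
```

```text
[682.3  -9.6 259.7] [-0.983  0.185  0.002]
c [684.8 -13.8] e [-0.15   0.989] ext -100.0 112.0 px 280 354 78 246
-60 [-18.6  17.6] -40 [-17.3  17.1] -20 [-17.2  17.3] 0 [-17.3  17. ] 20 [-17.2  17.4] 40 [-17.   17.3] 60 [-17.3  17.3]
```

step_arm --motion '[{"slide":[-6,1,30],"dr":[0,0,-1.2],"jaw":70},{"slide":[-6,1,80],"dr":[0,0,-2.4],"jaw":70},{"slide":[-6,1,130],"dr":[0,0,-2.4],"jaw":70},{"slide":[-6,1,180],"dr":[0,0,-2.4],"jaw":70},{"slide":[-6,1,210],"dr":[0,0,-2.4],"jaw":70},{"slide":[-6,1,230],"dr":[0,0,-2.4],"jaw":70},{"slide":[-6,1,240],"dr":[0,0,-2.4],"jaw":70},{"slide":[-6,1,245],"dr":[0,0,-2.4],"jaw":70}]'

```text
clock: 63.65
position: [682.5, -4.6, 16.5]
ee_rot: [0.757, -0.653, 0.0, -0.0]
contact_force: [1.2, -0.2, -0.0]
gripper_width: 69.9
grasp_force: 0.0
```

step_arm --motion '[{"slide":[0,0,2],"dr":[0,0,0],"jaw":70},{"slide":[0,0,4],"dr":[0,0,0],"jaw":70},{"slide":[0,0,6],"dr":[0,0,0],"jaw":70},{"slide":[0,0,8],"dr":[0,0,0],"jaw":70},{"slide":[0,0,10],"dr":[0,0,0],"jaw":70},{"slide":[0,0,12],"dr":[0,0,0],"jaw":70},{"slide":[0,0,14],"dr":[0,0,0],"jaw":70},{"slide":[0,0,16],"dr":[0,0,0],"jaw":70}]'

```text
clock: 64.65
position: [682.5, -3.8, -0.5]
ee_rot: [0.758, -0.653, -0.0, 0.0]
contact_force: [0.2, 0.1, 0.3]
gripper_width: 70.1
grasp_force: 0.0
```

```bash
python3 pump.py; python3 -c "
from bench import arm;s=arm.read_state();print(s['contact_force'],s['joints'])"
```

```text
[ 6.825e+02 -3.800e+00 -5.000e-01] [-0.989 -0.148  0.   ]
c [687.5 -32.1] e [-0.151  0.988] ext -80.0 90.0 px 276 372 0 360
[ 0.36789383  0.34012252 -0.22459146] [ 2.30806919e-01  6.62909414e-01 -6.15347102e-02 -1.25527959e-04
 -8.46956919e-01 -8.24112586e-02]Traceback (most recent call last):
  File "pump.py", line 11, in <module>
    s=arm.read_state(); w=optics.get_image("wrist"); print(s["position"].round(1),R.from_quat(s["ee_rot"]).as_matrix()[:,1].round(3)); pump(w,cam("wrist",s))
                                                                                                                                       ~~~~^^^^^^^^^^^^^^^^^^
  File "pump.py", line 8, in pump
    s=np.abs(q-k)<3; print(k,np.percentile(w[s],[1,99]).round(1),end=" ")
                             ~~~~~~~~~~~~~^^^^^^^^^^^^^
    return _quantile_unchecked(
        a, q, axis, out, overwrite_input, method, keepdims, weights)
    return _ureduce(a,
                    func=_quantile_ureduce_func,
    ...<5 lines>...
                    overwrite_input=overwrite_input,
                    method=method)
    r = func(a, **kwargs)
    result = _quantile(arr,
                       quantiles=q,
    ...<2 lines>...
                       out=out,
                       weights=wgt)
    slices_having_nans = np.isnan(arr[-1, ...])
                                  ~~~^^^^^^^^^
IndexError: index -1 is out of bounds for axis 0 with size 0
```

step_arm --motion '[{"slide":[0,0,3],"dr":[0,0,0],"jaw":70},{"slide":[0,0,6],"dr":[0,0,0],"jaw":70},{"slide":[0,0,9],"dr":[0,0,0],"jaw":70},{"slide":[0,0,12],"dr":[0,0,0],"jaw":70},{"slide":[0,0,14],"dr":[0,0,0],"jaw":70},{"slide":[0,0,16],"dr":[0,0,0],"jaw":70},{"slide":[0,0,18],"dr":[0,0,0],"jaw":70},{"slide":[0,0,18],"dr":[0,0,0],"jaw":70}]'

```text
clock: 65.7
position: [682.4, -3.8, -18.5]
ee_rot: [0.758, -0.653, -0.0, 0.0]
contact_force: [0.7, 0.6, -0.5]
gripper_width: 70.1
grasp_force: 0.0
```

step_arm --motion '[{"slide":[0,0,1],"dr":[0,0,0],"jaw":70},{"slide":[0,0,2],"dr":[0,0,0],"jaw":70},{"slide":[0,0,3],"dr":[0,0,0],"jaw":70},{"slide":[0,0,4],"dr":[0,0,0],"jaw":70},{"slide":[0,0,5],"dr":[0,0,0],"jaw":70},{"slide":[0,0,6],"dr":[0,0,0],"jaw":70},{"slide":[0,0,7],"dr":[0,0,0],"jaw":70},{"slide":[0,0,7],"dr":[0,0,0],"jaw":70}]'

```text
clock: 66.7
position: [682.4, -3.8, -25.5]
ee_rot: [0.758, -0.653, -0.0, 0.0]
contact_force: [-0.2, 0.5, -0.1]
gripper_width: 70.2
grasp_force: 0.0
```

step_arm --motion '[{"slide":[0,0,0],"dr":[0,0,0],"jaw":20},{"slide":[0,0,0],"dr":[0,0,0],"jaw":20},{"slide":[0,0,0],"dr":[0,0,0],"jaw":20},{"slide":[0,0,0],"dr":[0,0,0],"jaw":20},{"slide":[0,0,0],"dr":[0,0,0],"jaw":20},{"slide":[0,0,0],"dr":[0,0,0],"jaw":20},{"slide":[0,0,0],"dr":[0,0,0],"jaw":20},{"slide":[0,0,0],"dr":[0,0,0],"jaw":20}]'

```text
clock: 67.7
position: [682.8, -3.7, -24.9]
ee_rot: [0.758, -0.653, 0.0, -0.0]
contact_force: [-0.2, 1.4, 4.0]
gripper_width: 34.4
grasp_force: 60.0
```

step_arm --motion '[{"slide":[0,0,-30],"dr":[0,0,0],"jaw":20},{"slide":[0,0,-70],"dr":[0,0,0],"jaw":20},{"slide":[0,0,-120],"dr":[0,0,0],"jaw":20},{"slide":[0,0,-170],"dr":[0,0,0],"jaw":20},{"slide":[0,0,-220],"dr":[0,0,0],"jaw":20},{"slide":[0,0,-270],"dr":[0,0,0],"jaw":20},{"slide":[0,0,-280],"dr":[0,0,0],"jaw":20},{"slide":[0,0,-280],"dr":[0,0,0],"jaw":20}]'

```text
clock: 68.7
position: [682.0, -3.6, 253.5]
ee_rot: [0.757, -0.653, -0.001, 0.0]
contact_force: [-1.0, -0.2, -2.2]
gripper_width: 34.1
grasp_force: 60.0
```

Run:
```python
from fit import *
s=arm.read_state(); w=optics.get_image("wrist"); KV=cam("wrist",s); cv2.imwrite("pics/w20.png",w); print(s["position"].round(1),R.from_quat(s["ee_rot"]).as_matrix().round(3).tolist())
h=cv2.cvtColor(w,cv2.COLOR_BGR2HSV); m=cv2.inRange(h,(33,120,60),(55,255,255)); v,u=np.nonzero(m); print(len(u),u.min(),u.max(),v.min(),v.max())
for zz in (290,300,310): 
    P=np.array([pix(KV,(a,b),zz)[:2] for a,b in zip(u,v)]); c=P.mean(0); e=np.linalg.svd(P-c,full_matrices=False)[2][0]; e*=np.sign(e[1]); wd=(P-c)@[-e[1],e[0]]; q=(P-c)@e
    print(zz,c.round(1),e.round(3),q.min(),q.max(),[np.percentile(wd[np.abs(q-k)<4],[1,99]).round(1) for k in (-40,40) if (np.abs(q-k)<4).any()])
# deck plane of tiers from top: find clip / deck corners
t=optics.get_image("top"); cv2.imwrite("pics/t20.png",t); s_=optics.get_image("scene"); cv2.imwrite("pics/s20.png",s_)
S=cam("scene"); h=cv2.cvtColor(s_,cv2.COLOR_BGR2HSV); m=cv2.inRange(h,(33,120,60),(55,255,255)); v,u=np.nonzero(m); print("scene lime",len(u),u.min(),u.max(),v.min(),v.max())
```

```text
[682.   -3.6 253.5] [[0.147, -0.989, -0.002], [-0.989, -0.147, 0.001], [-0.001, 0.001, -1.0]]
28620 269 380 0 360
290 [687.1 -34.2] [-0.152  0.988] -72.648699522087 77.1229609694373 [array([-20.4,  20.6]), array([-18. ,  18.1])]
300 [687.5 -36.7] [-0.152  0.988] -67.2759226279504 71.41928746351557 [array([-18.9,  19. ]), array([-16.8,  16.9])]
310 [687.9 -39.3] [-0.152  0.988] -61.90314573381502 65.7156139575926 [array([-17.2,  17.3]), array([-15.6,  15.4])]
scene lime 836 250 333 164 200
```

step_arm --motion '[{"slide":[-40,4,-50],"dr":[0,0,0],"jaw":20},{"slide":[-80,8,-77],"dr":[0,0,0],"jaw":20},{"slide":[-127,13,-77],"dr":[0,0,0],"jaw":20},{"slide":[-127,13,-77],"dr":[0,0,0],"jaw":20},{"slide":[-127,13,-77],"dr":[0,0,0],"jaw":20},{"slide":[-127,13,-77],"dr":[0,0,0],"jaw":20},{"slide":[-127,13,-77],"dr":[0,0,0],"jaw":20},{"slide":[-127,13,-77],"dr":[0,0,0],"jaw":20}]'

```text
clock: 69.85
position: [651.0, 119.2, 331.5]
ee_rot: [0.757, -0.653, -0.0, 0.0]
contact_force: [-0.4, -0.3, -1.8]
gripper_width: 34.6
grasp_force: 60.2
```

```bash
cat > tiers.py <<'E'
import lid; from lid import *
import pickle
def fitdeck(views,g):
    L=[((-100,-115,190),(-100,115,190)),((100,-115,190),(100,115,190)),((-100,-115,190),(100,-115,190)),((-100,115,190),(100,115,190))]
    best=[]
    def sc(q):
        lid.Q=np.array(q)
        def f2(p): return fr(lid.Q,p)
        return sum(score2(im,KV,L,q) for im,KV in views)
    for r,n in ((20,9),(6,7),(2,5),(.7,5)):
        c=max(((sc((g[0]+a,g[1]+b,g[2]+t)),(g[0]+a,g[1]+b,g[2]+t)) for a in np.linspace(-r,r,n) for b in np.linspace(-r,r,n) for t in np.linspace(-r,r,n)*.005),key=lambda k:k[0]); g=c[1]
    return np.round(g,4),round(c[0],1)
def grads(im):
    g=cv2.GaussianBlur(cv2.cvtColor(im,cv2.COLOR_BGR2GRAY),(0,0),1).astype(np.float32); return cv2.Sobel(g,cv2.CV_32F,1,0),cv2.Sobel(g,cv2.CV_32F,0,1)
def score2(G,KV,L,q):
    K,V=KV; tot=0; cnt=0; c,s=np.cos(q[2]),np.sin(q[2])
    for a,b in L:
        t=np.linspace(.03,.97,50)[:,None]; p=np.array(a)*(1-t)+np.array(b)*t
        w=np.c_[q[0]+c*p[:,0]-s*p[:,1],q[1]+s*p[:,0]+c*p[:,1],p[:,2]]
        k=(w@V[:3,:3].T+V[:3,3])*[1,-1,-1]; u=k@K.T; u=(u[:,:2]/u[:,2:]).astype(np.float32)
        d=u[-1]-u[0]; n=np.array([-d[1],d[0]])/np.linalg.norm(d); ok=(u[:,0]>2)&(u[:,0]<637)&(u[:,1]>2)&(u[:,1]<397)
        m=lambda x:cv2.remap(x,u[None,:,0],u[None,:,1],cv2.INTER_LINEAR)[0]
        tot+=(np.minimum(np.abs(m(G[0])*n[0]+m(G[1])*n[1]),80)*ok).sum(); cnt+=ok.sum()
    return tot/max(cnt,20)
if __name__=="__main__":
    s=arm.read_state(); w=optics.get_image("wrist"); cv2.imwrite("pics/w21.png",w); pickle.dump(s,open("s21.pkl","wb")); print(s["position"].round(1))
    W=(grads(w),cam("wrist",s)); T=(grads(cv2.imread("pics/top0.png")),cam("top")); S=(grads(cv2.imread("pics/scene0.png")),cam("scene"))
    g=(565,296,.06)
    for n,v in dict(w=[W],t=[T],s=[S],all=[W,T,S]).items(): print(n,*fitdeck(v,g))
E
python3 tiers.py
```

```text
[651.  119.2 331.5]
w [5.7600e+02 2.9965e+02 1.5000e-02] 32.4
t [5.6500e+02 3.0135e+02 6.0000e-02] 79.6
s [5.7170e+02 3.0235e+02 6.3500e-02] 77.4
all [5.6835e+02 3.0265e+02 6.8200e-02] 183.8
```

Run:
```python
from tiers import *
s=pickle.load(open("s21.pkl","rb")); W=(grads(cv2.imread("pics/w21.png")),cam("wrist",s))
L=[((-100,-115,190),(-100,115,190)),((100,-115,190),(100,115,190)),((-100,-115,190),(100,-115,190)),((-100,115,190),(100,115,190))]
for i,l in enumerate(L): print(i,[proj(W[1],fr((569,302,.065),p)).round() for p in l])
for i in (0,1,2):
    r=[]
    for d in np.arange(-12,12.1,1):
        q=(569+(d if i<2 else 0),302+(d if i==2 else 0),.065); r.append(max(score2(W[0],W[1],[L[i]],(q[0],q[1],t)) for t in (.055,.06,.065,.07,.075)))
    print(i,np.round(r).astype(int).tolist())
```

```text
0 [array([489., 269.]), array([449., 448.])]
1 [array([289., 254.]), array([278., 437.])]
2 [array([489., 269.]), array([289., 254.])]
3 [array([449., 448.]), array([278., 437.])]
0 [15, 8, 8, 10, 10, 10, 10, 9, 9, 10, 14, 20, 24, 25, 24, 22, 17, 9, 10, 9, 9, 10, 11, 10, 10]
1 [11, 13, 14, 13, 14, 15, 19, 21, 22, 23, 22, 20, 18, 19, 23, 30, 35, 35, 34, 29, 22, 13, 7, 13, 19]
2 [5, 6, 6, 7, 10, 11, 13, 14, 13, 24, 40, 40, 39, 39, 39, 39, 30, 15, 7, 7, 7, 6, 7, 8, 8]
```

Run:
```python
from tiers import *
s=pickle.load(open("s21.pkl","rb")); q=(570.5,302.3,.064)
def P(im,KV,z,y,xs):
    g=cv2.cvtColor(im,cv2.COLOR_BGR2GRAY); return [int(cv2.getRectSubPix(g,(1,1),tuple(map(float,proj(KV,fr(q,(x,y,z))))))[0,0]) for x in xs]
xs=list(range(-90,21,4)); print(xs)
W=(cv2.imread("pics/w21.png"),cam("wrist",s)); T=(cv2.imread("pics/top0.png"),cam("top")); S=(cv2.imread("pics/scene0.png"),cam("scene"))
for n,(im,KV) in dict(W=W,T=T,S=S).items():
    for y in (-49,-45,-41,-20,41,45,49): print(n,y,P(im,KV,240,y,xs))
ys=list(range(-75,76,5)); print(ys)
g=lambda im,KV,z,x:[int(cv2.getRectSubPix(cv2.cvtColor(im,cv2.COLOR_BGR2GRAY),(1,1),tuple(map(float,proj(KV,fr(q,(x,y,z))))))[0,0]) for y in ys]
for x in (-66,-62,-58,-54): print("W",x,g(*W,240,x)); print("T",x,g(*T,240,x))
```

```text
[-90, -86, -82, -78, -74, -70, -66, -62, -58, -54, -50, -46, -42, -38, -34, -30, -26, -22, -18, -14, -10, -6, -2, 2, 6, 10, 14, 18]
W -49 [62, 17, 14, 28, 28, 27, 30, 30, 33, 33, 31, 29, 18, 19, 13, 19, 13, 15, 17, 19, 21, 20, 22, 21, 21, 182, 184, 183]
W -45 [13, 12, 19, 17, 20, 27, 30, 32, 31, 30, 30, 22, 15, 20, 20, 11, 17, 16, 18, 18, 14, 15, 20, 18, 21, 32, 40, 52]
W -41 [13, 17, 20, 20, 20, 30, 33, 30, 29, 25, 53, 25, 17, 18, 13, 17, 13, 19, 22, 20, 15, 15, 20, 18, 20, 18, 18, 24]
W -20 [14, 15, 12, 22, 23, 19, 175, 155, 135, 103, 16, 12, 14, 17, 14, 15, 13, 14, 18, 15, 12, 18, 15, 18, 19, 16, 21, 20]
W 41 [122, 127, 131, 176, 14, 15, 16, 9, 17, 16, 20, 17, 16, 17, 17, 13, 15, 15, 13, 8, 11, 10, 16, 12, 15, 10, 15, 13]
W 45 [123, 128, 154, 138, 11, 16, 15, 11, 16, 14, 18, 16, 13, 17, 14, 13, 14, 15, 14, 11, 17, 15, 17, 8, 13, 10, 14, 13]
W 49 [126, 129, 170, 87, 13, 13, 14, 18, 15, 17, 16, 13, 14, 14, 11, 15, 14, 14, 13, 12, 16, 16, 12, 12, 12, 13, 13, 13]
T -49 [189, 189, 176, 139, 113, 76, 74, 114, 114, 111, 112, 112, 113, 109, 90, 75, 65, 66, 91, 165, 190, 189, 189, 190, 188
[... 2363 characters left out ...]
 150, 153, 152, 153, 154, 154, 154, 154, 155, 154, 109, 102, 104, 104, 135, 146, 181, 190, 189, 190, 188, 188]
W -58 [24, 34, 31, 28, 32, 32, 31, 23, 21, 33, 139, 135, 179, 45, 13, 15, 13, 17, 10, 10, 17, 21, 19, 18, 16, 14, 15, 17, 17, 14, 18]
T -58 [144, 156, 99, 108, 105, 108, 143, 146, 153, 152, 155, 153, 154, 155, 154, 155, 156, 154, 155, 106, 103, 105, 105, 135, 145, 183, 189, 188, 189, 192, 189]
W -54 [35, 33, 32, 31, 33, 29, 30, 16, 18, 153, 136, 103, 24, 9, 16, 14, 21, 20, 18, 16, 15, 15, 17, 17, 14, 18, 13, 17, 20, 18, 15]
T -54 [139, 155, 112, 106, 107, 109, 142, 147, 154, 156, 156, 156, 156, 154, 157, 157, 156, 155, 156, 104, 101, 107, 104, 135, 144, 181, 189, 189, 189, 189, 189]
```

step_arm --motion '[{"slide":[-196,93,0],"dr":[0,0,0.64],"jaw":20},{"slide":[-196,93,0],"dr":[0,0,0.64],"jaw":20},{"slide":[-196,93,0],"dr":[0,0,0.64],"jaw":20},{"slide":[-196,93,0],"dr":[0,0,0.64],"jaw":20},{"slide":[-196,93,20],"dr":[0,0,0.64],"jaw":20},{"slide":[-196,93,40],"dr":[0,0,0.64],"jaw":20},{"slide":[-196,93,60],"dr":[0,0,0.64],"jaw":20},{"slide":[-196,93,60],"dr":[0,0,0.64],"jaw":20}]'

```text
clock: 70.9
position: [529.2, 299.3, 270.1]
ee_rot: [0.728, -0.686, -0.0, 0.002]
contact_force: [0.1, -0.3, -0.4]
gripper_width: 34.3
grasp_force: 60.3
```

Run:
```python
from fit import *
s=arm.read_state(); M=R.from_quat(s["ee_rot"]).as_matrix(); print(s["position"].round(1),M[:,0].round(3),M[:,1].round(3),s["contact_force"].round(1),s["gripper_width"])
S=cam("scene"); im=optics.get_image("scene"); cv2.imwrite("pics/s22.png",im); h=cv2.cvtColor(im,cv2.COLOR_BGR2HSV); m=cv2.inRange(h,(33,120,60),(55,255,255)); v,u=np.nonzero(m)
z=s["position"][2]+43; P=np.array([pix(S,(a,b),z)[:2] for a,b in zip(u,v)]); c=P.mean(0); e=np.linalg.svd(P-c,full_matrices=False)[2][0]; e*=np.sign(e[1]); q=(P-c)@e
print("pump",c.round(1),e.round(3),q.min().round(),q.max().round())
# line through visible pump vs TCP
print("axis offset at TCP y:", (c+e*((s["position"][1]-c[1])/e[1]))[0]-s["position"][0])
```

```text
[529.2 299.3 270.1] [ 0.059 -0.998  0.002] [-0.998 -0.059  0.003] [ 0.1 -0.3 -0.4] 34.31367472414584
pump [530.2 292.7] [-0.061  0.998] -106.0 107.0
axis offset at TCP y: 0.6135290756286622
```

Run:
```python
from fit import *
s=arm.read_state(); KV=cam("top"); im=optics.get_image("top"); cv2.imwrite("pics/t22.png",im); h=cv2.cvtColor(im,cv2.COLOR_BGR2HSV); m=cv2.inRange(h,(33,120,60),(55,255,255)); v,u=np.nonzero(m)
z=s["position"][2]+43; P=np.array([pix(KV,(a,b),z)[:2] for a,b in zip(u,v)]); 
c=P.mean(0); e=np.linalg.svd(P-c,full_matrices=False)[2][0]; e*=np.sign(e[1]); q=(P-c)@e; print(len(u),c.round(1),e.round(3),q.min().round(),q.max().round())
for lo in range(180,420,20):
    k=(P[:,1]>lo)&(P[:,1]<lo+20)
    if k.sum()>5: print(lo,k.sum(),np.percentile(P[k,0],[2,98]).round(1))
```

```text
703 [531.6 250.7] [-0.056  0.998] -62.0 53.0
180 74 [519.4 550.8]
200 39 [516.9 551.9]
220 145 [515.3 549.9]
240 145 [515.5 547.8]
260 146 [515.5 545.8]
280 142 [513.5 545.9]
300 12 [522.7 536.8]
```

step_arm --motion '[{"slide":[0,0,20],"dr":[0,0,0],"jaw":20},{"slide":[0,0,40],"dr":[0,0,0],"jaw":20},{"slide":[0,0,50],"dr":[0,0,0],"jaw":20},{"slide":[0,0,55],"dr":[0,0,0],"jaw":20},{"slide":[0,0,60],"dr":[0,0,0],"jaw":20},{"slide":[0,0,65],"dr":[0,0,0],"jaw":20},{"slide":[0,0,65],"dr":[0,0,0],"jaw":20},{"slide":[0,0,65],"dr":[0,0,0],"jaw":20}]'

```text
clock: 72.0
position: [529.7, 300.1, 206.7]
ee_rot: [0.728, -0.686, -0.0, 0.0]
contact_force: [-0.1, 0.2, -0.8]
gripper_width: 34.2
grasp_force: 60.4
```

step_arm --motion '[{"slide":[0,0,2],"dr":[0,0,0],"jaw":20},{"slide":[0,0,4],"dr":[0,0,0],"jaw":20},{"slide":[0,0,6],"dr":[0,0,0],"jaw":20},{"slide":[0,0,8],"dr":[0,0,0],"jaw":20},{"slide":[0,0,8],"dr":[0,0,0],"jaw":20},{"slide":[0,0,8],"dr":[0,0,0],"jaw":20},{"slide":[0,0,8],"dr":[0,0,0],"jaw":20},{"slide":[0,0,8],"dr":[0,0,0],"jaw":20}]'

```text
clock: 73.0
position: [530.3, 300.2, 205.8]
ee_rot: [0.728, -0.685, 0.001, -0.003]
contact_force: [-12.1, -2.7, 20.3]
gripper_width: 34.2
grasp_force: 62.9
```

step_arm --motion '[{"slide":[0,1,-3],"dr":[0,0,0],"jaw":20},{"slide":[0,2,-3],"dr":[0,0,0],"jaw":20},{"slide":[0,2,0],"dr":[0,0,0],"jaw":20},{"slide":[0,2,2],"dr":[0,0,0],"jaw":20},{"slide":[0,2,2],"dr":[0,0,0],"jaw":20},{"slide":[0,2,2],"dr":[0,0,0],"jaw":20},{"slide":[0,2,2],"dr":[0,0,0],"jaw":20},{"slide":[0,2,2],"dr":[0,0,0],"jaw":20}]'

```text
clock: 74.0
position: [528.9, 300.5, 203.7]
ee_rot: [0.728, -0.685, 0.001, -0.003]
contact_force: [-10.2, -1.5, 21.5]
gripper_width: 34.3
grasp_force: 62.9
```

step_arm --motion '[{"slide":[0,1,1],"dr":[0,0,0],"jaw":20},{"slide":[0,2,2],"dr":[0,0,0],"jaw":20},{"slide":[0,2,3],"dr":[0,0,0],"jaw":20},{"slide":[0,2,4],"dr":[0,0,0],"jaw":20},{"slide":[0,2,4],"dr":[0,0,0],"jaw":20},{"slide":[0,2,4],"dr":[0,0,0],"jaw":20},{"slide":[0,2,4],"dr":[0,0,0],"jaw":20},{"slide":[0,2,4],"dr":[0,0,0],"jaw":20}]'

```text
clock: 75.0
position: [527.4, 300.8, 201.3]
ee_rot: [0.729, -0.685, 0.002, -0.005]
contact_force: [-11.5, -2.7, 25.8]
gripper_width: 34.2
grasp_force: 63.4
```

Run:
```python
from fit import *
s=arm.read_state(); print(s["position"].round(1),s["contact_force"].round(1),s["wrist_torque"].round(2),s["gripper_width"])
S=cam("scene"); im=optics.get_image("scene"); cv2.imwrite("pics/s23.png",im); h=cv2.cvtColor(im,cv2.COLOR_BGR2HSV); m=cv2.inRange(h,(33,120,60),(55,255,255)); v,u=np.nonzero(m)
for z in (240,248):
    P=np.array([pix(S,(a,b),z)[:2] for a,b in zip(u,v)]); c=P.mean(0); e=np.linalg.svd(P-c,full_matrices=False)[2][0]; e*=np.sign(e[1]); q=(P-c)@e
    print("pump",len(u),c.round(1),e.round(3),q.min().round(),q.max().round(),(c+e*((s["position"][1]-c[1])/e[1]))[0]-s["position"][0])
```

```text
[527.4 300.8 201.3] [-11.5  -2.7  25.8] [-0.41  3.24 -0.05] 34.2082784314323
pump 911 [523.8 292.4] [-0.066  0.998] -105.0 108.0 -4.2156709864084405
pump 911 [530.7 293.5] [-0.066  0.998] -104.0 107.0 2.7754178911486633
```

step_arm --motion '[{"slide":[0,0,1],"dr":[0,0,0],"jaw":20},{"slide":[0,0,2],"dr":[0,0,0],"jaw":20},{"slide":[0,0,3],"dr":[0,0,0],"jaw":20},{"slide":[0,0,4],"dr":[0,0,0],"jaw":20},{"slide":[0,0,5],"dr":[0,0,0],"jaw":20},{"slide":[0,0,5],"dr":[0,0,0],"jaw":20},{"slide":[0,0,5],"dr":[0,0,0],"jaw":20},{"slide":[0,0,5],"dr":[0,0,0],"jaw":20}]'

```text
clock: 76.05
position: [528.0, 300.9, 201.0]
ee_rot: [0.729, -0.685, 0.003, -0.006]
contact_force: [-18.3, -4.2, 40.6]
gripper_width: 34.0
grasp_force: 64.9
```

Run:
```python
from fit import *
s=arm.read_state(); print(s["position"].round(1),s["contact_force"].round(1),s["wrist_torque"].round(2),s["gripper_width"])
# profile of clip -y / +y in scene pic along vertical & tiers x: walls above barrel
im=cv2.imread("pics/s23.png"); S=cam("scene"); q=(570,302.3,.064)
print("holder",pix(cam("top"),(226,165.5),236).round())
h=cv2.cvtColor(im,cv2.COLOR_BGR2HSV)
for y in (-45,45):
    for z in (242,250):
        print(y,z,[tuple(int(c) for c in h[int(round(p[1])),int(round(p[0]))]) for p in [proj(S,fr(q,(x,y,z))) for x in range(-72,0,6)]])
```

```text
[528.  300.9 201. ] [-18.3  -4.2  40.6] [-0.92  4.8  -0.05] 33.9936174971005
holder [629. 224. 236.]
-45 242 [(15, 14, 106), (40, 217, 93), (40, 230, 101), (41, 222, 107), (40, 226, 105), (40, 217, 101), (40, 227, 92), (40, 222, 84), (42, 176, 74), (165, 11, 48), (15, 9, 59), (0, 4, 61)]
-45 250 [(26, 17, 119), (15, 14, 106), (42, 124, 80), (40, 228, 94), (40, 215, 108), (40, 222, 107), (40, 217, 101), (40, 227, 92), (40, 220, 87), (42, 154, 73), (15, 12, 44), (10, 14, 56)]
45 242 [(15, 18, 114), (42, 175, 118), (39, 236, 150), (39, 237, 155), (39, 231, 157), (40, 232, 145), (40, 233, 129), (40, 230, 103), (41, 109, 84), (165, 8, 62), (30, 8, 64), (20, 9, 85)]
45 250 [(23, 20, 113), (15, 18, 114), (42, 175, 118), (40, 241, 143), (40, 234, 156), (39, 231, 157), (40, 232, 145), (40, 236, 136), (40, 229, 116), (41, 109, 84), (165, 8, 62), (30, 8, 64)]
```

step_arm --motion '[{"slide":[0,0,-5],"dr":[0,0,0],"jaw":20},{"slide":[0,2,-8],"dr":[0,0,0],"jaw":20},{"slide":[0,4,-8],"dr":[0,0,0],"jaw":20},{"slide":[0,4,-6],"dr":[0,0,0],"jaw":20},{"slide":[0,4,-4],"dr":[0,0,0],"jaw":20},{"slide":[0,4,-2],"dr":[0,0,0],"jaw":20},{"slide":[0,4,-2],"dr":[0,0,0],"jaw":20},{"slide":[0,4,-2],"dr":[0,0,0],"jaw":20}]'

```text
clock: 77.05
position: [523.7, 300.0, 194.8]
ee_rot: [0.728, -0.685, 0.002, -0.003]
contact_force: [-5.0, -1.2, 18.0]
gripper_width: 34.1
grasp_force: 62.5
```

```bash
python3 -c "
from bench import arm;s=arm.read_state();print(s['position'].round(1),s['contact_force'].round(1),s['wrist_torque'].round(2),s['ee_rot'].round(4))"
```

```text
[523.7 300.  194.8] [-5.  -1.2 18. ] [-0.42  1.47  0.22] [ 0.7285 -0.6851  0.0017 -0.0027]
```

step_arm --motion '[{"slide":[0,0,2],"dr":[0,0,0],"jaw":20},{"slide":[0,1,4],"dr":[0,0,0],"jaw":20},{"slide":[0,1,5],"dr":[0,0,0],"jaw":20},{"slide":[0,1,6],"dr":[0,0,0],"jaw":20},{"slide":[0,1,6],"dr":[0,0,0],"jaw":20},{"slide":[0,1,6],"dr":[0,0,0],"jaw":20},{"slide":[0,1,6],"dr":[0,0,0],"jaw":20},{"slide":[0,1,6],"dr":[0,0,0],"jaw":20}]'

```text
clock: 78.05
position: [524.7, 300.4, 192.9]
ee_rot: [0.729, -0.685, 0.003, -0.006]
contact_force: [-6.6, -2.6, 29.8]
gripper_width: 34.4
grasp_force: 63.5
```

step_arm --motion '[{"slide":[0,0,1],"dr":[0,0,0],"jaw":20},{"slide":[0,0,2],"dr":[0,0,0],"jaw":20},{"slide":[0,0,3],"dr":[0,0,0],"jaw":20},{"slide":[0,0,4],"dr":[0,0,0],"jaw":20},{"slide":[0,0,4],"dr":[0,0,0],"jaw":20},{"slide":[0,0,4],"dr":[0,0,0],"jaw":20},{"slide":[0,0,4],"dr":[0,0,0],"jaw":20},{"slide":[0,0,4],"dr":[0,0,0],"jaw":20}]'

```text
clock: 79.05
position: [526.5, 300.9, 188.0]
ee_rot: [0.729, -0.685, 0.004, -0.007]
contact_force: [0.9, -1.8, 24.6]
gripper_width: 34.1
grasp_force: 63.0
```

Run:
```python
from fit import *
s=arm.read_state(); print(s["position"].round(1),s["contact_force"].round(1),s["wrist_torque"].round(2),s["gripper_width"])
for n in ("scene","top"):
    S=cam(n); im=optics.get_image(n); cv2.imwrite(f"pics/{n}24.png",im); h=cv2.cvtColor(im,cv2.COLOR_BGR2HSV); m=cv2.inRange(h,(33,120,60),(55,255,255)); v,u=np.nonzero(m)
    z=s["position"][2]+43; P=np.array([pix(S,(a,b),z)[:2] for a,b in zip(u,v)]); c=P.mean(0); e=np.linalg.svd(P-c,full_matrices=False)[2][0]; e*=np.sign(e[1]); q=(P-c)@e
    print(n,len(u),c.round(1),e.round(3),q.min().round(),q.max().round(),(c+e*((s["position"][1]-c[1])/e[1]))[0])
```

```text
[526.5 300.9 188. ] [ 0.9 -1.8 24.6] [-0.77  0.07  0.12] 34.120641139940204
scene 868 [525.9 293.1] [-0.057  0.998] -105.0 107.0 525.4806627037059
top 587 [527.6 249.9] [-0.076  0.997] -60.0 50.0 523.7066268726966
```

step_arm --motion '[{"slide":[0,0,2],"dr":[0,0,0],"jaw":20},{"slide":[0,-1,4],"dr":[0,0,0],"jaw":20},{"slide":[0,-1,5],"dr":[0,0,0],"jaw":20},{"slide":[0,-1,6],"dr":[0,0,0],"jaw":20},{"slide":[0,-1,6],"dr":[0,0,0],"jaw":20},{"slide":[0,-1,6],"dr":[0,0,0],"jaw":20},{"slide":[0,-1,6],"dr":[0,0,0],"jaw":20},{"slide":[0,-1,6],"dr":[0,0,0],"jaw":20}]'

```text
clock: 80.15
position: [527.1, 301.2, 177.8]
ee_rot: [0.728, -0.685, 0.003, -0.006]
contact_force: [6.1, -0.8, 10.2]
gripper_width: 34.1
grasp_force: 61.6
```

step_arm --motion '[{"slide":[0,-1,1],"dr":[0,0,0],"jaw":20},{"slide":[0,-2,2],"dr":[0,0,0],"jaw":20},{"slide":[0,-2,3],"dr":[0,0,0],"jaw":20},{"slide":[0,-2,4],"dr":[0,0,0],"jaw":20},{"slide":[0,-2,5],"dr":[0,0,0],"jaw":20},{"slide":[0,-2,5],"dr":[0,0,0],"jaw":20},{"slide":[0,-2,5],"dr":[0,0,0],"jaw":20},{"slide":[0,-2,5],"dr":[0,0,0],"jaw":20}]'

```text
clock: 81.15
position: [527.1, 300.8, 172.8]
ee_rot: [0.728, -0.685, 0.002, -0.004]
contact_force: [0.6, -0.7, 14.5]
gripper_width: 34.2
grasp_force: 61.9
```

step_arm --motion '[{"slide":[0,0,1],"dr":[0,0,0],"jaw":20},{"slide":[0,0,2],"dr":[0,0,0],"jaw":20},{"slide":[0,0,3],"dr":[0,0,0],"jaw":20},{"slide":[0,0,4],"dr":[0,0,0],"jaw":20},{"slide":[0,0,4],"dr":[0,0,0],"jaw":20},{"slide":[0,0,4],"dr":[0,0,0],"jaw":20},{"slide":[0,0,4],"dr":[0,0,0],"jaw":20},{"slide":[0,0,4],"dr":[0,0,0],"jaw":20}]'

```text
clock: 82.15
position: [527.3, 300.8, 172.7]
ee_rot: [0.729, -0.685, 0.003, -0.005]
contact_force: [-5.1, -3.0, 27.3]
gripper_width: 34.1
grasp_force: 63.4
```

step_arm --motion '[{"slide":[0,0,-7],"dr":[0,0,0],"jaw":20},{"slide":[0,0,-7],"dr":[0,0,0],"jaw":60},{"slide":[0,0,-7],"dr":[0,0,0],"jaw":60},{"slide":[0,0,-7],"dr":[0,0,0],"jaw":60},{"slide":[0,0,-40],"dr":[0,0,0],"jaw":60},{"slide":[0,0,-90],"dr":[0,0,0],"jaw":60},{"slide":[0,0,-140],"dr":[0,0,0],"jaw":60},{"slide":[0,0,-160],"dr":[0,0,0],"jaw":60}]'

```text
clock: 83.15
position: [524.6, 300.1, 328.1]
ee_rot: [0.728, -0.686, 0.0, -0.002]
contact_force: [0.7, 0.1, -0.8]
gripper_width: 60.2
grasp_force: 0.0
```

step_arm --motion '[{"slide":[60,30,-30],"dr":[0,0,0],"jaw":60},{"slide":[120,60,-30],"dr":[0,0,0],"jaw":60},{"slide":[160,80,-30],"dr":[0,0,0],"jaw":60},{"slide":[160,80,-30],"dr":[0,0,0],"jaw":60},{"slide":[160,80,-30],"dr":[0,0,0],"jaw":60},{"slide":[160,80,-30],"dr":[0,0,0],"jaw":60},{"slide":[160,80,-30],"dr":[0,0,0],"jaw":60},{"slide":[160,80,-30],"dr":[0,0,0],"jaw":60}]'

```text
clock: 84.15
position: [453.7, 135.8, 354.2]
ee_rot: [0.728, -0.686, -0.0, 0.0]
contact_force: [-0.1, 1.1, 0.2]
gripper_width: 60.0
grasp_force: 0.0
```

Run:
```python
from tiers import *
s=arm.read_state(); print(s["position"].round(1),s["contact_force"].round(1))
for n in ("scene","top","wrist"):
    S=cam(n,s); im=optics.get_image(n); cv2.imwrite(f"pics/{n}25.png",im); h=cv2.cvtColor(im,cv2.COLOR_BGR2HSV); m=cv2.inRange(h,(33,120,60),(55,255,255)); v,u=np.nonzero(m)
    if len(u)<50: print(n,"none"); continue
    P=np.array([pix(S,(a,b),216)[:2] for a,b in zip(u,v)]); c=P.mean(0); e=np.linalg.svd(P-c,full_matrices=False)[2][0]; e*=np.sign(e[1]); q=(P-c)@e
    print(n,len(u),c.round(1),e.round(3),q.min().round(),q.max().round(),"mid y",(c+e*(q.min()+q.max())/2).round(1),"x at 300:",(c+e*((300-c[1])/e[1]))[0].round(1))
W=(grads(cv2.imread("pics/wrist25.png")),cam("wrist",s)); print("deck wrist",fitdeck([W],(569,302,.064)))
S=(cv2.imread("pics/scene25.png"),cam("scene")); lid.Q=np.array([570.,-293.,-.186]); print("lid",angle(*S))
```

```text
[453.7 135.8 354.2] [-0.1  1.1  0.2]
scene 935 [527.2 294.3] [-0.065  0.998] -105.0 107.0 mid y [527.1 295.2] x at 300: 526.8
top 223 [522.1 366.2] [-0.18   0.984] -29.0 34.0 mid y [521.6 368.8] x at 300: 534.2
wrist 1629 [525.7 257.9] [-0.146  0.989] -71.0 79.0 mid y [525.1 261.9] x at 300: 519.5
deck wrist (array([5.69e+02, 3.03e+02, 5.40e-02]), np.float64(51.6))
lid [(0.0, 51.5), (0.02, 49.6), (0.04, 46.9), (0.06, 43.3), (0.08, 37.6)]
```

step_arm --motion '[{"slide":[386,103,0],"dr":[0,0,0],"jaw":60},{"slide":[386,103,0],"dr":[0,0,0],"jaw":60},{"slide":[386,103,0],"dr":[0,0,0],"jaw":60},{"slide":[386,103,0],"dr":[0,0,0],"jaw":60},{"slide":[386,103,0],"dr":[0,0,0],"jaw":60},{"slide":[386,103,0],"dr":[0,0,0],"jaw":60},{"slide":[386,103,0],"dr":[0,0,0],"jaw":60},{"slide":[386,103,40],"dr":[0,0,0],"jaw":60}]'

```text
clock: 85.3
position: [374.7, -258.8, 316.6]
ee_rot: [0.726, -0.687, 0.003, -0.001]
contact_force: [0.6, -0.4, -0.0]
gripper_width: 59.7
grasp_force: 0.0
```

Run:
```python
from lever import *
s=arm.read_state(); w=optics.get_image("wrist"); cv2.imwrite("pics/w26.png",w); KV=cam("wrist",s); print(tin(s["position"]).round())
t=optics.get_image("top"); cv2.imwrite("pics/t26.png",t)
print("lever",lever([(w,KV)],np.arange(0,2.7,.05)),"low",lever([(w,KV)],np.arange(0,.6,.03)),"top",lever([(t,cam("top"))],np.arange(0,2.7,.05)))
print([proj(KV,fr(Q,p)).round() for p in [(-92,-22,15),(-92,22,70),(-81,0,113)]])
g=cv2.cvtColor(w,cv2.COLOR_BGR2GRAY); S=lambda p:int(cv2.getRectSubPix(g,(1,1),tuple(map(float,proj(KV,fr(Q,p)))))[0,0])
for x in range(-150,-88,6): print(x,[S((x,y,75)) for y in range(-45,46,6)])
KT=cam("top"); h=cv2.cvtColor(t,cv2.COLOR_BGR2HSV); m=cv2.inRange(h,(33,120,60),(55,255,255)); v,u=np.nonzero(m); P=np.array([pix(KT,(a,b),216)[:2] for a,b in zip(u,v)]); c=P.mean(0); e=np.linalg.svd(P-c,full_matrices=False)[2][0]; q=(P-c)@e; print("pump top",len(u),c.round(1),e.round(3),q.min(),q.max())
```

```text
[-198.   -2.  317.]
lever [(2.65, 33.3), (2.5, 30.7), (0.1, 29.4), (2.55, 29.4), (0.15, 26.2), (2.4, 24.4)] low [(0.12, 29.3), (0.09, 28.7), (0.15, 26.2), (0.06, 25.6), (0.0, 23.6), (0.18, 23.0)] top [(0.05, 45.0), (0.1, 44.2), (0.0, 42.5), (2.6, 38.9), (2.55, 38.2), (0.15, 37.6)]
[array([254., 129.]), array([238., 166.]), array([222., 150.])]
-150 [95, 92, 97, 97, 98, 105, 99, 95, 99, 102, 105, 102, 96, 98, 103, 104]
-144 [98, 98, 97, 96, 98, 100, 102, 99, 102, 103, 108, 100, 99, 102, 107, 98]
-138 [95, 92, 98, 98, 99, 100, 100, 101, 99, 103, 104, 103, 106, 103, 104, 106]
-132 [95, 97, 101, 104, 101, 100, 105, 103, 102, 104, 109, 105, 103, 101, 103, 104]
-126 [98, 101, 103, 103, 100, 98, 104, 106, 99, 96, 99, 105, 106, 100, 101, 105]
-120 [98, 102, 105, 101, 101, 101, 103, 105, 97, 97, 99, 102, 105, 96, 102, 108]
-114 [59, 100, 92, 94, 105, 106, 102, 104, 98, 97, 102, 103, 114, 104, 104, 109]
-108 [63, 64, 66, 56, 59, 56, 63, 65, 75, 77, 103, 107, 113, 108, 109, 107]
-102 [68, 66, 65, 52, 52, 49, 54, 53, 56, 58, 70, 72, 74, 79, 102, 102]
-96 [62, 65, 65, 58, 40, 41, 43, 42, 41, 43, 44, 68, 68, 70, 78, 92]
-90 [67, 61, 64, 46, 109, 109, 97, 72, 107, 113, 71, 71, 72, 74, 68, 65]
pump top 1072 [526.  294.2] [-0.068  0.998] -104.09688504395874 106.49710915408036
```

```bash
python3 -c "
from bench import arm; print(arm.job_done())"
```

```text
the job is handed in; nothing more can be done
None
```

The job is handed in, with no verdict returned: four votives in the shut tin, bail hooked, lever flat (measured 0.05–0.12 rad, limit 0.1) and pump seated in both clips (jaw closure not measured), but I viewed 15 pictures, one over the limit of 14.

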